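# Lid and clip down a plaster cast's transport box

### The job

Put the blue lid on the grey box so that it sits fully home, then snap the four orange clips fully down over its edge in opposite-corner order: any corner first, then the one diagonally opposite, then the other two. Be gentle: feel for each clip's snap instead of forcing it (no more than 25 N on a clip), do not drop or slam the lid, and leave everything else where it stands.

Things in the scene. Friction and masses are not known exactly. Their poses are not given: they have to be found in the camera images.
- box: grey open-topped transport box fixed to the table, 180 (own x) x 130 (own y) x 70 mm high, walls 6 mm (mouth 168 x 118 mm), plaster rosette inside. Origin: centre of its underside; z up; turned about z. Orange clips A (+x,+y), B (-x,+y), C (-x,-y), D (+x,-y) sit on its two long sides near the corners; opposite corners are A-C and B-D.
- box_rim (a point): centre of the box's mouth, at rim height, 70 mm above the table. About the clips: light friction (about 0.3 N at the free end) holds a flap where it is left; below about 0.5 rad a spring resists, up to about 8 N at the free end; only past about 0.05 rad (2 mm above closed at the free end) does it snap down onto a hard stop and stay. More than 25 N damages a clip: feel for the snap.
- lid: loose blue lid, about 350 g, 178 (own x) x 128 (own y) mm; starts flat on the table beside the box. Origin: centre of its underside, z up. From there up: black locating ridge 0 to 10 mm (157 x 107 mm below 5 mm, 164 x 114 mm above), blue plate 10 to 16 mm, grip bar. Home: ridge inside the mouth, plate on the rim, origin 60 mm above the box's. Either way round fits.
- lid_grip (a point): middle of the lid's black grip bar, 30 mm above the lid's origin; the bar runs along the lid's x, 80 mm long, 14 mm wide, from 16 to 44 mm above the lid's origin
- clip_a (a joint): angle of clip A: orange flap 26 wide, 46 long, 4 mm thick, ribbed near its free end; hinge axis along box x at box x = +58, y = +72 mm (7 mm outside the wall), nominally 84 mm above the table, but each worn bracket really sits up to 5 mm higher or lower; bracket out to y = +95 mm, top 5 mm over the hinge. 0: closed, level, pointing inwards over the lid; 1.57: upright; 1.75 to 2.1: start, leaning outwards
- clip_b (a joint): angle of clip B: orange flap 26 wide, 46 long, 4 mm thick, ribbed near its free end; hinge axis along box x at box x = -58, y = +72 mm (7 mm outside the wall), nominally 84 mm above the table, but each worn bracket really sits up to 5 mm higher or lower; bracket out to y = +95 mm, top 5 mm over the hinge. 0: closed, level, pointing inwards over the lid; 1.57: upright; 1.75 to 2.1: start, leaning outwards
- clip_c (a joint): angle of clip C: orange flap 26 wide, 46 long, 4 mm thick, ribbed near its free end; hinge axis along box x at box x = -58, y = -72 mm (7 mm outside the wall), nominally 84 mm above the table, but each worn bracket really sits up to 5 mm higher or lower; bracket out to y = -95 mm, top 5 mm over the hinge. 0: closed, level, pointing inwards over the lid; 1.57: upright; 1.75 to 2.1: start, leaning outwards
- clip_d (a joint): angle of clip D: orange flap 26 wide, 46 long, 4 mm thick, ribbed near its free end; hinge axis along box x at box x = +58, y = -72 mm (7 mm outside the wall), nominally 84 mm above the table, but each worn bracket really sits up to 5 mm higher or lower; bracket out to y = -95 mm, top 5 mm over the hinge. 0: closed, level, pointing inwards over the lid; 1.57: upright; 1.75 to 2.1: start, leaning outwards
- cone: white plaster cone, 64 mm across, 85 mm high; bystander, leave alone
- tape: cardboard-coloured roll, 90 mm across, 25 mm high, lying flat; bystander, leave alone
- brush: brush about 190 mm long, lying; bystander, leave alone; origin near its middle
- spatula: spatula about 200 mm long, lying; bystander, leave alone; origin near its middle
- baluster: white turned plaster baluster, 60 mm across, 130 mm high; bystander, leave alone
- jar: amber jar, 70 mm across, 90 mm high; bystander, leave alone
- cup: blue cup, 80 mm across, 90 mm high; bystander, leave alone
Not all that is in view belongs to the job. Of the things that look like the lid, take the one that is farthest to the robot's left at the start.

How it is judged:
On the way, in this order (a step that is already met when the one before it is completed fails the run):
1. the lid is fully home on the box while all four clips are still open (z of lid in the frame of box between 0.057 and 0.0625 m and horizontal distance between lid and box below 0.005 m and angle between lid's own z axis and vertical below 0.03 rad and angle between the x axis of lid and the x axis of box, either way round below 0.06 rad and value of joint each of clip_a, clip_b, clip_c, clip_d above 0.5 rad), for 0.2 s.
2. two diagonally opposite clips are snapped shut while the other two are not yet (((z of lid in the frame of box between 0.057 and 0.0625 m and horizontal distance between lid and box below 0.005 m and angle between lid's own z axis and vertical below 0.03 rad and angle between the x axis of lid and the x axis of box, either way round below 0.06 rad and value of joint each of clip_a, clip_c below 0.03 rad and not (value of joint clip_b below 0.03 rad) and not (value of joint clip_d below 0.03 rad)) or (z of lid in the frame of box between 0.057 and 0.0625 m and horizontal distance between lid and box below 0.005 m and angle between lid's own z axis and vertical below 0.03 rad and angle between the x axis of lid and the x axis of box, either way round below 0.06 rad and value of joint each of clip_b, clip_d below 0.03 rad and not (value of joint clip_a below 0.03 rad) and not (value of joint clip_c below 0.03 rad)))), for 0.2 s.
At the end, for the whole second after the job is handed in: The lid lies still and home on the box (its origin 57 to 62.5 mm above the box's origin, within 5 mm sideways, 0.06 rad in yaw and 0.03 rad of level) and all four clips read below 0.03 rad (z of lid in the frame of box between 0.057 and 0.0625 m and horizontal distance between lid and box below 0.005 m and angle between lid's own z axis and vertical below 0.03 rad and angle between the x axis of lid and the x axis of box, either way round below 0.06 rad and value of joint each of clip_a, clip_b, clip_c, clip_d below 0.03 rad and linear speed of lid below 0.02 m/s); the robot touches nothing.
It fails at once if two neighbouring clips shut while the other two are open (not opposite-corner order) ((value of joint each of clip_a, clip_b below 0.03 rad and not (value of joint clip_c below 0.03 rad) and not (value of joint clip_d below 0.03 rad)) or (value of joint each of clip_b, clip_c below 0.03 rad and not (value of joint clip_d below 0.03 rad) and not (value of joint clip_a below 0.03 rad)) or (value of joint each of clip_c, clip_d below 0.03 rad and not (value of joint clip_a below 0.03 rad) and not (value of joint clip_b below 0.03 rad)) or (value of joint each of clip_d, clip_a below 0.03 rad and not (value of joint clip_b below 0.03 rad) and not (value of joint clip_c below 0.03 rad))).
It fails at once if a clip is loaded with more than 25 N (contact force between any of the fingers, the arm and clip_a above 25 N or contact force between any of the fingers, the arm and clip_b above 25 N or contact force between any of the fingers, the arm and clip_c above 25 N or contact force between any of the fingers, the arm and clip_d above 25 N).
It fails at once if the lid is slammed or forced onto the box (more than 90 N) (contact force between lid and box above 90 N).
It fails at once if a bystander is moved more than 30 mm (distance of any of cone, tape, brush, spatula, baluster, jar, cup from where it was at the start of the episode above 0.03 m).
It also fails if it takes over 72 s, if anything falls off the work surface, if the arm or the gripper's body presses on something with over 40 N, if the wrist force passes 120 N, or if a joint passes its speed limit or range.

### The arm

A 6-joint arm with a two-finger parallel gripper is mounted at the origin on the work surface. World frame = base frame: x ahead of the robot, y to its left, z up, the work surface at z = 0. Lengths are in m, angles in rad, forces in N, time in s.
With the tool pointing down it reaches from about 0.25 to 0.725 m from the base axis. Payload 9.7 kg.
Tool frame: the origin (TCP) lies on the centre line of the jaws, within the pads' length; the fingertips stand 14 mm ahead of it and the grasp point (between the pads) lies 5 mm behind it; z points along the fingers, x is the direction in which the jaws open and shut, and the axes are right-handed (so a half turn about z gives the same grasp; the last joint's range is limited). The gripper opens to 85 mm and grips with 20 to 120 N. Pads are 22 mm wide; open, the fingers measure 114 mm over their backs; the gripper's body (76 mm by 85 mm) begins 54 mm behind the grasp point. The pads swing forward as they close: fully open they stand 13 mm farther back than shut.
Start: joints at [1.251, 0.087, 0.176, 1.66, 0, 1.571], TCP at [0.173, 0.522, 0.245] pointing down, gripper open.
Joint ranges: [-3.13, 3.13], [-0.85, 1.81], [-1.15, 1.24], [-2.2, 2.28], [-1.44, 1.52], [-3.14, 3.14]. Speed limits (rad/s): [2.22, 2.22, 2.57, 3.14, 3.14, 3.14].

### API

Orientations are given as a 3x3 rotation matrix whose columns are the frame's x, y, z axes.
In Python, from cell import bot gives the robot as it stands. The module is installed in compiled form; this text tells all that it offers.
- The arm moves only by the tool servo_tool, never from a script. Its argument "steps" is a list of rows, each an object with "claw": the opening, from -1 (shut) to 1 (fully open); "slide": the shift along the tool's x, y, z in cm, a list of three; "spin": the turn about the tool's z in rad. A call has 1 to 10 rows; each row is the pose to reach, as a shift and turn from the pose commanded when the call began, along the tool's axes at that moment; what a row does not reach only later rows make up. A row lasts 1/8 s, in which the tool goes at most 62.5 mm and 10.7 degrees, less where a joint would pass 70% of its speed; a pose out of reach is approached as far as the arm can. A call with a gripper value outside its range is refused whole. The fingers move at their own pace and stop on an object; the grip force is fixed at half the most. Time passes only in rows, so rows that repeat a pose let the fingers close. It gives the time, the measured TCP pose, the force and the opening at its end, in the units of the state.
- bot.get_state(): the state, without advancing time (a new reading comes with each control period).
- bot.get_image(name): name is "scene" or "top"; returns a dict with "color" (384x512x3 uint8, red, green, blue), "depth" (384x512 float32, m along the optical axis (not along the pixel's ray), 0 where there is no reading), "intrinsics" (3x3 intrinsics, pixels), "R" (3x3) and "t" (3): a world point X has camera coordinates R X + t. Camera axes: x right, y down, z forward; pixel columns grow to the right and rows downward; lengths in m; the calibration is good to about 2 mm. A picture is of the moment at which its call begins.
- bot.job_done(): hands the job in, once; it reports no verdict.
Trained networks look in a picture, given as the dict that the camera call returned (one of the last four; its "shot" number tells which), for a name from the list of things; names that differ only in an ending like _2 or _b are one class to them, and where a whole thing is asked for, a point or a joint stands for the part that bears it (a point fixed in the world has none). Each returns a list of dicts, best first, with "score" (0 to 1); they miss things now and then, are a little off and sometimes report something else, mostly with a low value. They report only what shows in the picture. A call takes as long as a camera call. They do not tell look-alikes from the thing itself.
- bot.outline_of(picture, query): "region" (384x512 bool, what is visible of it) and "box" ([left, top, right, bottom] in pixels, round what is visible of it).
- bot.mark_of(picture, query): "location" ([row, column] in pixels: a listed point, or the origin of a listed thing).
The state is a dict: "time": time; "qpos": joint angles; "joint_velocities": joint speeds; "joint_torque": joint torques, N m; "eef_pos": TCP position; "tcp_rot": TCP orientation; "wrist_force": force on the tool from outside, world axes, zero at the start; "ft_torque": the same for the moment, N m; "finger_gap": opening from 0.0 (shut) to 1.0 (fully open).
Only numpy, scipy, OpenCV 4.12 (cv2) and the standard library are available. Lean on these libraries where they do the work, as an engineer would, in place of code of your own. Each camera call takes 0.05 s, during which the arm holds its last target.

## Working session

There is one attempt and no reset: what is moved stays moved. The work goes in short steps, Python scripts to look and compute and a tool call to move; the robot and the scene stay as the last step left them, time stands still between calls to the robot, and variables do not carry over. Pictures are saved under pics/ and viewed, and the job is handed in when it is done.

Besides the shell and the picture viewer there is one more tool, called as name(argument=value, ...), one argument or row to a line, values as JSON. servo_tool: Moves the arm, as the interface text tells. Its arguments: {"type":"object","properties":{"steps":{"type":"array"}},"required":["steps"]}

```bash
mkdir -p pics; cat > h.py <<'E'
import numpy as np, cv2
from cell import bot
def save(p,n,s=1.5):
    im=cv2.cvtColor(p["color"],cv2.COLOR_RGB2BGR); cv2.imwrite("pics/"+n,cv2.resize(im,None,fx=s,fy=s))
def cloud(p):
    d=p["depth"];K=p["intrinsics"];v,u=np.indices(d.shape)
    c=np.stack([(u-K[0,2])/K[0,0]*d,(v-K[1,2])/K[1,1]*d,d],-1)
    return (c-p["t"])@p["R"]
E
python3 - <<'E'
from h import *
np.set_printoptions(precision=4,suppress=True)
for n in("scene","top"):
    p=bot.get_image(n);save(p,n+"0.png");np.save(n+"0.npy",p,allow_pickle=True)
    W=cloud(p)
    print(n,p["R"],p["t"],p["intrinsics"])
    for q in("box","lid","lid_grip","box_rim","clip_a","cone","jar","cup","baluster","tape","brush","spatula"):
        for f in(bot.outline_of,):
            for r in f(p,q)[:5]:
                m=r["region"]&(p["depth"]>0); print(q,round(r["score"],2),r["box"],np.median(W[m],0),W[m][:,2].max())
        for r in bot.mark_of(p,q)[:4]: print("  mark",q,round(r["score"],2),r["location"])
print(bot.get_state())
E
```

```text
scene [[-0.7361  0.6767 -0.0165]
 [ 0.5392  0.5715 -0.6186]
 [-0.4092 -0.4642 -0.7855]] [ 0.3967 -0.2275  1.3765] [[478.5163   0.     254.3602]
 [  0.     478.5163 195.7219]
 [  0.       0.       1.    ]]
box 0.59 [172.9, 143.8, 257.8, 226.3] [ 0.5491 -0.1389  0.0386] 0.13140788184302882
box 0.35 [162.6, 116.2, 218.1, 161.7] [ 0.4943 -0.2979  0.0054] 0.10997534292311545
  mark box 0.72 [190.6, 219.2]
  mark box 0.71 [336.8, 229.3]
lid 0.91 [231.9, 87.1, 287.1, 135.9] [ 0.2765 -0.2629  0.0173] 0.04997113099627433
lid 0.59 [238.6, 234.1, 336.6, 316.0] [0.5922 0.1661 0.017 ] 0.04892109865935714
  mark lid 0.72 [278.0, 286.1]
lid_grip 0.83 [237.7, 89.8, 284.5, 134.6] [ 0.2766 -0.2634  0.0174] 0.04997113099627433
lid_grip 0.72 [241.6, 233.5, 332.5, 317.5] [0.592  0.1658 0.0169] 0.04892109865935714
lid_grip 0.33 [108.6, 195.6, 147.9, 251.4] [ 0.7871 -0.1416  0.0769] 0.13535638693617397
  mark lid_grip 0.98 [106.7, 263.3]
  mark lid_grip 0.93 [268.3, 290.2]
  mark lid_grip 0.56 [183.3, 294.9]
box_rim 0.87 [173.9, 144.7, 261.0, 224.3] [ 0.5492 -0.1396  0.0385] 0.13140788184302882
  mark box_rim 0.68 [171.9, 217.7]
clip_a 0.62 [198.0, 191.1, 212.5, 203.8] [ 0.6241 -0.0686  0.1093] 0.13078704604824687
clip_a 0.46 [217.8, 127.1, 230.3, 143.3] [ 0.4693 -0.192   0.1058] 0.1279829598264793
clip_a 0.44 [171.5, 142.5, 186.7, 157.5] [ 0.5794 -0.2239  0.1071] 0.12981591077932386
clip_a 0.42 [244.0, 173.6, 257.9, 183.9] [ 0.5136 -0.0352  0.1092] 0.12700532901415737Traceback (most recent call last):
  File "<stdin>", line 11, in <module>
ValueError: it knows: baluster, box, box_rim, brush, cone, cup, jar, lid, lid_grip, spatula, tape
```

```bash

python3 - <<'E'
from h import *
np.set_printoptions(precision=4,suppress=True)
for n in("scene","top"):
    p=bot.get_image(n);save(p,n+"1.png");np.save(n+"0.npy",p,allow_pickle=True)
    W=cloud(p)
    if n=="top":print(n,p["R"],p["t"],p["intrinsics"])
    for q in("box","lid","lid_grip","box_rim","clip_a","cone","jar","cup","baluster","tape","brush","spatula"):
        if n=="scene" and q in("box","lid","lid_grip","box_rim","clip_a"):continue
        for r in bot.outline_of(p,q)[:4]:
                m=r["region"]&(p["depth"]>0); print(q,round(r["score"],2),r["box"],np.median(W[m],0),W[m][:,2].max())
        if q!="clip_a":
         for r in bot.mark_of(p,q)[:3]: print("  mark",q,round(r["score"],2),r["location"])
print(bot.get_state())
E
```

```text
cone 0.93 [168.8, 263.2, 199.4, 297.5] [0.7706 0.0307 0.0326] 0.0871936194085047
  mark cone 0.85 [283.7, 186.6]
  mark jar 0.66 [333.8, 228.5]
  mark jar 0.3 [138.2, 184.7]
cup 0.78 [85.9, 138.9, 126.3, 183.7] [ 0.7133 -0.3499  0.0619] 0.09655146091743115
  mark cup 0.66 [176.2, 109.2]
  mark cup 0.64 [270.0, 287.4]
baluster 0.72 [108.0, 197.1, 146.7, 251.6] [ 0.7877 -0.1411  0.0803] 0.13506938993985504
  mark baluster 0.64 [242.3, 130.9]
tape 0.66 [276.8, 162.8, 316.8, 201.4] [ 0.384  -0.0055  0.0192] 0.030370031490053077
tape 0.39 [161.1, 119.5, 214.8, 158.4] [ 0.4935 -0.2984  0.0055] 0.08646023577877407
brush 0.87 [326.0, 294.9, 391.8, 374.0] [0.5746 0.3683 0.0186] 0.025540480212216946
  mark brush 0.8 [332.9, 353.4]
  mark brush 0.4 [189.3, 216.2]
  mark brush 0.32 [173.1, 219.1]
spatula 0.9 [160.3, 118.2, 211.7, 161.3] [ 0.4943 -0.2983  0.0056] 0.10293835110038844
  mark spatula 0.72 [139.2, 184.8]
top [[ 0.0092 -0.9998  0.0189]
 [-0.9924 -0.0115 -0.1223]
 [ 0.1225 -0.0176 -0.9923]] [-0.0165  0.5214  1.2438] [[409.3014   0.     257.5447]
 [  0.     409.3014 192.4525]
 [  0.    
[... 2163 characters left out ...]
88   0.0046] 0.024262753531963836
spatula 0.31 [182.4, 144.4, 223.7, 202.3] [0.5824 0.1605 0.0166] 0.05035086720616403
  mark spatula 0.68 [201.4, 354.3]
{'time': 2.45, 'qpos': array([1.251 , 0.0869, 0.1759, 1.6598, 0.    , 1.5708]), 'joint_velocities': array([ 0.0009,  0.0002, -0.0008, -0.0005,  0.0004,  0.0004]), 'joint_torque': array([  0.0001, -52.0095,  46.4855,   0.0018,  -0.    ,  -0.    ]), 'eef_pos': array([0.1729, 0.5221, 0.2453]), 'tcp_rot': array([[ 0.3144,  0.9493, -0.    ],
       [ 0.9493, -0.3144, -0.    ],
       [-0.    , -0.    , -1.    ]]), 'wrist_force': array([ 0.2885,  0.8401, -0.1712]), 'ft_torque': array([-0.0129, -0.0398, -0.0161]), 'finger_gap': 1.0005522722146363}
```

View pics/scene0.png

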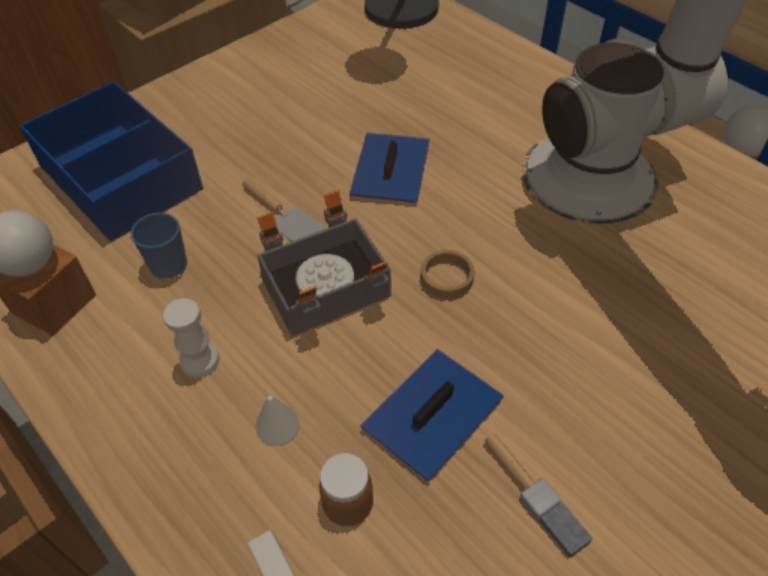

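View pics/top1.png

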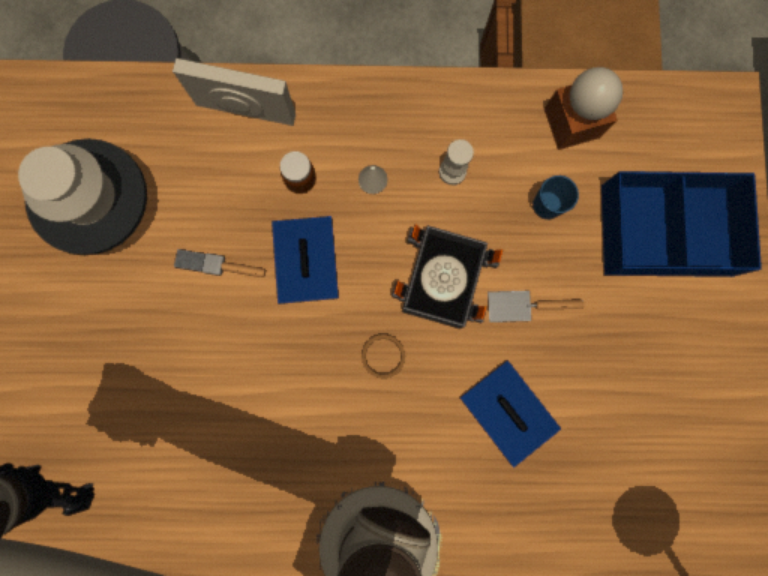

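The top view, where left in the picture is robot's left, shows the target lid at about (305,258) and the decoy at (511,413). The box is at (444,277) with four orange clips around it. Next I'll fit exact poses from the saved clouds.

```bash
cat > fit.py <<'E'
from h import *
np.set_printoptions(precision=4,suppress=True)
def rect(P):
    r=cv2.minAreaRect((P*1000).astype(np.float32)); b=cv2.boxPoints(r); 
    e=[b[1]-b[0],b[2]-b[1]]; L=max(e,key=np.linalg.norm); a=np.arctan2(L[1],L[0])
    if a>np.pi/2:a-=np.pi
    if a<=-np.pi/2:a+=np.pi
    return np.array(r[0])/1000, sorted([np.linalg.norm(x) for x in e]), a
if __name__=="__main__":
  for n in("scene","top"):
    p=np.load(n+"0.npy",allow_pickle=True).item();W=cloud(p);c=p["color"].astype(int)
    hsv=cv2.cvtColor(p["color"],cv2.COLOR_RGB2HSV).astype(int)
    x,y,z=W[...,0],W[...,1],W[...,2]
    m=(abs(x-.583)<.12)&(abs(y-.161)<.12)&(abs(z-.016)<.006)&(hsv[...,0]>100)&(hsv[...,0]<130)&(hsv[...,1]>120)
    print(n,"lid",m.sum(),rect(W[m][:,:2]),W[m].mean(0),np.median(z[m]))
    m=(abs(x-.583)<.07)&(abs(y-.161)<.07)&(z>.035)&(z<.06)
    print(" bar",m.sum(),rect(W[m][:,:2]),W[m].mean(0),np.percentile(z[m],[50,95]))
    near=(np.hypot(x-.546,y+.13)<.13)
    m=near&(abs(z-.070)<.006)&(hsv[...,1]<90)
    print(" rim",m.sum(),rect(W[m][:,:2]),np.median(z[m]))
    m=near&(hsv[...,0]<14)&(hsv[...,1]>150)&(z>.075)&(z<.15)
    k,l,s,ce=cv2.connectedComponentsWithStats(m.astype(np.uint8),connectivity=8)
    for i in range(1,k):
        if s[i,4]>8:
            q=W[l==i];print(" clip",s[i,4],ce[i],q.mean(0),q.min(0),q.max(0))
    im=cv2.cvtColor(p["color"],cv2.COLOR_RGB2BGR)
    o=im[100:260,120:280] if n=="scene" else im[130:240,240:350]
    cv2.imwrite(f"pics/z_{n}.png",cv2.resize(o,(590,590),interpolation=cv2.INTER_CUBIC))
E
python3 fit.py
```

```text
scene lid 3665 (array([0.586 , 0.1609]), [np.float32(127.5656), np.float32(176.27249)], np.float32(0.09751625)) [0.5903 0.1649 0.0168] 0.0168374396683515
 bar 250 (array([0.5853, 0.1603]), [np.float32(15.424724), np.float32(79.61819)], np.float32(0.09698674)) [0.5872 0.1621 0.0433] [0.044  0.0473]
 rim 712 (array([ 0.5463, -0.1298]), [np.float32(179.84938), np.float32(189.93993)], np.float32(1.2958513)) 0.06996815430529296
 clip 120 [221.7    134.6667] [ 0.4692 -0.1932  0.108 ] [ 0.4554 -0.2032  0.0814] [ 0.4818 -0.1815  0.1276]
 clip 135 [177.963  149.3185] [ 0.5802 -0.2253  0.1111] [ 0.5655 -0.2346  0.086 ] [ 0.5937 -0.2128  0.1291]
 clip 55 [250.6727 179.4364] [ 0.5146 -0.0364  0.1076] [ 0.498  -0.0507  0.0835] [ 0.5264 -0.0261  0.1259]
 clip 21 [204.    193.619] [ 0.6269 -0.0646  0.1265] [ 0.6145 -0.0823  0.1076] [ 0.6374 -0.0597  0.1303]
 clip 36 [204.     198.1389] [ 0.6241 -0.0721  0.1009] [ 0.6123 -0.0794  0.0899] [ 0.6346 -0.0639  0.1156]
top lid 1923 (array([0.5856, 0.1628]), [np.float32(124.30043), np.float32(175.14186)], np.float32(0.107214496)) [0.5838 0.1618 0.0164] 0.016405529983475605
 bar 119 (array([0.5842, 0.1628]), [np.float32(14.5269375), np.float32(78.6537)], np.float32(0.10014229)) [0.5852 0.1624 0.0435] [0.0435 0.0482]
 rim 399 (array([ 0.5463, -0.1275]), [np.float32(153.93573), np.float32(179.25313)], np.float32(-0.2766689)) 0.06961607031044356
 clip 50 [277.08 155.16] [ 0.6228 -0.0663  0.1146] [ 0.6098 -0.0767  0.0887] [ 0.6382 -0.0564  0.1315]
 clip 54 [330.4259 170.537 ] [ 0.579  -0.2238  0.1135] [ 0.5667 -0.2319  0.084 ] [ 0.5915 -0.2123  0.1277]
 clip 54 [265.7778 192.3519] [ 0.5125 -0.0339  0.1093] [ 0.498  -0.0437  0.0824] [ 0.529  -0.0254  0.1252]
 clip 56 [319.8571 208.3214] [ 0.4673 -0.1921  0.1101] [ 0.4554 -0.2064  0.0818] [ 0.4807 -0.1808  0.127 ]
```

```bash
python3 -c "
import cv2,numpy as np
a=cv2.imread('pics/z_scene.png');b=cv2.imread('pics/z_top.png')
cv2.imwrite('pics/zz.png',cv2.resize(np.hstack([a,b]),(800,400)))"
```

```text
(no output)
```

View pics/zz.png

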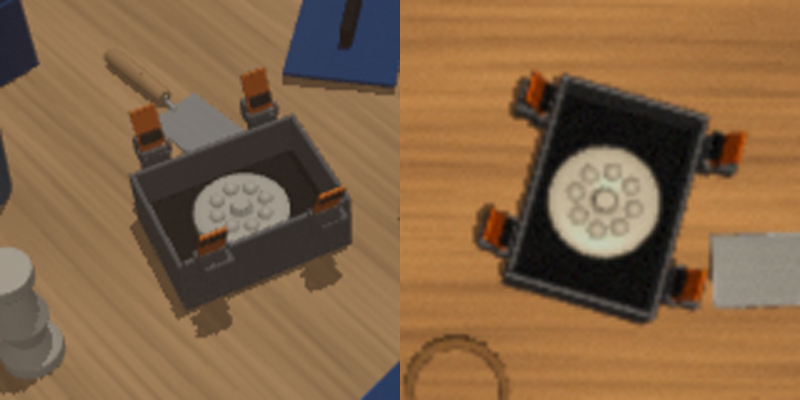

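```bash
cat > fit2.py <<'E'
from h import *
from scipy.optimize import least_squares
np.set_printoptions(precision=4,suppress=True)
def ringfit(P,x0,hx,hy):
    def res(v):
        c,s=np.cos(v[2]),np.sin(v[2]);d=P-v[:2];a=d@[c,s];b=d@[-s,c]
        q=np.stack([abs(a)-hx,abs(b)-hy],1)
        return np.where((q>0).any(1),np.linalg.norm(np.maximum(q,0),axis=1),q.max(1))
    r=least_squares(res,x0,loss="soft_l1",f_scale=.001);return r.x,np.sqrt(np.median(r.fun**2)),len(P)
def rim(p):
    W=cloud(p);x,y,z=W[...,0],W[...,1],W[...,2]
    hsv=cv2.cvtColor(p["color"],cv2.COLOR_RGB2HSV).astype(int)
    v=np.array([.546,-.129,-.2765]);c,s=np.cos(v[2]),np.sin(v[2])
    a=(x-v[0])*c+(y-v[1])*s;b=-(x-v[0])*s+(y-v[1])*c
    m=(abs(z-.07)<.004)&(abs(a)<.1)&(abs(b)<.07)&((abs(a)>.08)|(abs(b)>.055))
    return ringfit(W[m][:,:2],v,.087,.062),np.median(z[m])
def lidm(p,c0,zz=.016,r=.12,dz=.006):
    W=cloud(p);x,y,z=W[...,0],W[...,1],W[...,2]
    hsv=cv2.cvtColor(p["color"],cv2.COLOR_RGB2HSV).astype(int)
    m=(np.hypot(x-c0[0],y-c0[1])<r)&(abs(z-zz)<dz)&(hsv[...,0]>100)&(hsv[...,0]<130)&(hsv[...,1]>90)
    return W,m
def lid(p,c0,yaw,zz=.016,dz=.006):
    W,m=lidm(p,c0,zz,dz=dz)
    cs,_=cv2.findContours(m.astype(np.uint8),cv2.RETR_EXTERNAL,cv2.CHAIN_APPROX_NONE)
    k=max(cs,key=len)[:,0];P=W[k[:,1],k[:,0]][:,:2]
    return ringfit(P,np.array([*c0,yaw]),.0885,.0635)
if __name__=="__main__":
  for n in("scene","top"):
    p=np.load(n+"0.npy",allow_pickle=True).item()
    print(n,"rim",rim(p));print("  lid",lid(p,(.585,.162),.1))
E
python3 fit2.py
```

```text
scene rim ((array([ 0.5462, -0.1309, -0.2747]), np.float64(0.001699761350899693), 532), np.float64(0.07002843502522373))
  lid (array([0.5861, 0.1611, 0.0989]), np.float64(0.0016968081253628045), 197)
top rim ((array([ 0.5457, -0.1295, -0.272 ]), np.float64(0.0015992085089513372), 375), np.float64(0.06979994612114158))
  lid (array([0.5852, 0.1625, 0.0992]), np.float64(0.0026837824224324736), 183)
```

servo_tool(
  steps=[
    {"claw": 0,"slide": [-21.2,50.5,12.0],"spin": -0.419},
    {"claw": 0,"slide": [-21.2,50.5,12.0],"spin": -0.419},
    {"claw": 0,"slide": [-21.2,50.5,12.0],"spin": -0.419},
    {"claw": 0,"slide": [-21.2,50.5,12.0],"spin": -0.419},
    {"claw": 0,"slide": [-21.2,50.5,12.0],"spin": -0.419},
    {"claw": 0,"slide": [-21.2,50.5,12.0],"spin": -0.419},
    {"claw": 0,"slide": [-21.2,50.5,12.0],"spin": -0.419},
    {"claw": 0,"slide": [-21.2,50.5,12.0],"spin": -0.419},
    {"claw": 0,"slide": [-21.2,50.5,12.0],"spin": -0.419},
    {"claw": 0,"slide": [-21.2,50.5,12.0],"spin": -0.419},
  ],
)

```text
time: 3.7
eef_pos: [0.5872, 0.1591, 0.1234]
tcp_rot: [[-0.095, 0.995, -0.002], [0.995, 0.095, -0.001], [-0.001, -0.002, -1.0]]
wrist_force: [-0.8, 0.5, -0.6]
finger_gap: 0.495
```

```bash
cat > st.py <<'E'
from h import *
import sys
np.set_printoptions(precision=4,suppress=True)
def st():
    s=bot.get_state();R=s["tcp_rot"];print("t",s["time"],"pos",s["eef_pos"],"ang",round(np.arctan2(R[1,0],R[0,0]),4),"zax",R[:,2],"F",s["wrist_force"],"M",s["ft_torque"],"gap",s["finger_gap"],"q",s["qpos"]);return s
if __name__=="__main__":
    s=st()
    if len(sys.argv)>1:
        tgt=np.array([float(v) for v in sys.argv[1:4]]);R=s["tcp_rot"]
        print("slide cm",(R.T@(tgt-s["eef_pos"])*100).round(2))
        if len(sys.argv)>4:
            d=float(sys.argv[4])-np.arctan2(R[1,0],R[0,0]);print("spin",-((d+np.pi)%(2*np.pi)-np.pi))
E
python3 st.py .5856 .1618 .033 1.670
```

```text
t 3.7 pos [0.5872 0.1591 0.1234] ang 1.666 zax [-0.002 -0.001 -1.   ] F [-0.8209  0.5034 -0.5531] M [0.0667 0.0102 0.0129] gap 0.4954430833675397 q [ 0.2649  0.2164  0.0861  1.4426 -0.0004  0.1696]
slide cm [ 0.29 -0.12  9.04]
spin -0.00397887978566569
```

servo_tool(
  steps=[
    {"claw": 0,"slide": [0,0,5.0],"spin": 0},
    {"claw": 0,"slide": [0,0,8.0],"spin": 0},
    {"claw": 0,"slide": [0,0,9.1],"spin": 0},
    {"claw": 0,"slide": [0,0,9.1],"spin": 0},
  ],
)

```text
time: 4.2
eef_pos: [0.5853, 0.1625, 0.0346]
tcp_rot: [[-0.1, 0.995, -0.0], [0.995, 0.1, -0.0], [0.0, -0.0, -1.0]]
wrist_force: [-0.3, 0.9, -1.2]
finger_gap: 0.501
```

```bash
python3 st.py
```

```text
t 4.2 pos [0.5853 0.1625 0.0346] ang 1.6706 zax [-0.0003 -0.     -1.    ] F [-0.3006  0.8906 -1.1772] M [ 0.0672 -0.0317 -0.0471] gap 0.5008450920387875 q [ 0.2708  0.2431 -0.0551  1.2729  0.0001  0.171 ]
```

Now close on the bar.

servo_tool(
  steps=[
    {"claw": -1,"slide": [0,0,0.1],"spin": 0},
    {"claw": -1,"slide": [0,0,0.1],"spin": 0},
    {"claw": -1,"slide": [0,0,0.1],"spin": 0},
    {"claw": -1,"slide": [0,0,0.1],"spin": 0},
  ],
)

```text
time: 4.7
eef_pos: [0.5865, 0.1625, 0.035]
tcp_rot: [[-0.099, 0.995, 0.002], [0.995, 0.099, 0.001], [0.001, 0.003, -1.0]]
wrist_force: [-0.9, 0.4, 6.3]
finger_gap: 0.153
```

```bash
python3 st.py
```

```text
t 4.7 pos [0.5865 0.1625 0.035 ] ang 1.6701 zax [ 0.0024  0.0009 -1.    ] F [-0.9295  0.355   6.3354] M [0.0408 0.1554 0.0134] gap 0.15283660634909096 q [ 0.2701  0.2425 -0.0549  1.2708  0.0002  0.1708]
```

servo_tool(
  steps=[
    {"claw": -1,"slide": [0,0,-2.5],"spin": 0},
    {"claw": -1,"slide": [0,0,-7],"spin": 0},
    {"claw": -1,"slide": [0,0,-12],"spin": 0.0},
    {"claw": -1,"slide": [-2.5,-0.5,-16.5],"spin": 0.05},
    {"claw": -1,"slide": [-8,-1.8,-17],"spin": 0.11},
    {"claw": -1,"slide": [-14,-3.2,-17],"spin": 0.19},
    {"claw": -1,"slide": [-20,-4.7,-17],"spin": 0.27},
    {"claw": -1,"slide": [-25,-6,-17],"spin": 0.34},
    {"claw": -1,"slide": [-28.0,-6.7,-17],"spin": 0.372},
    {"claw": -1,"slide": [-28.7,-6.8,-17],"spin": 0.372},
  ],
)

```text
time: 5.95
eef_pos: [0.5459, -0.132, 0.2033]
tcp_rot: [[0.272, 0.962, -0.0], [0.962, -0.272, -0.0], [-0.0, -0.0, -1.0]]
wrist_force: [-0.2, 0.4, -3.2]
finger_gap: 0.147
```

servo_tool(
  steps=[
    {"claw": -1,"slide": [0,0,0],"spin": 0},
    {"claw": -1,"slide": [0,0,0],"spin": 0},
  ],
)

```text
time: 6.2
eef_pos: [0.5466, -0.1292, 0.2032]
tcp_rot: [[0.268, 0.963, -0.0], [0.963, -0.268, 0.0], [0.0, -0.0, -1.0]]
wrist_force: [0.1, 0.2, -3.0]
finger_gap: 0.152
```

```bash
python3 - <<'E'
from st import *;from fit2 import *
s=st();c=s["eef_pos"][:2]
for n in("scene","top"):
    p=bot.get_image(n);np.save(n+"2.npy",p,allow_pickle=True);save(p,n+"2.png")
    W,m=lidm(p,c,.183,dz=.015)
    A=np.c_[W[m][:,:2]-c,np.ones(m.sum())];co=np.linalg.lstsq(A,W[m][:,2],rcond=None)[0]
    print(n,m.sum(),"plane",co,lid(p,c,-.273,.183,.015))
E
```

```text
t 6.2 pos [ 0.5466 -0.1292  0.2032] ang 1.2994 zax [-0.0002  0.0003 -1.    ] F [ 0.0985  0.1731 -2.9673] M [ 0.0079 -0.0375  0.0095] gap 0.15225809702169682 q [-0.2323  0.1032  0.112   1.5798  0.0002  0.0391]
scene 2250 plane [-0.0033 -0.0003  0.1852] (array([ 0.5348, -0.1252, -0.2875]), np.float64(0.008573445881657052), 331)
top 688 plane [-0.0024 -0.0014  0.1848] (array([ 0.546 , -0.1324, -0.3108]), np.float64(0.003469696452263306), 90)
```

View pics/scene2.png

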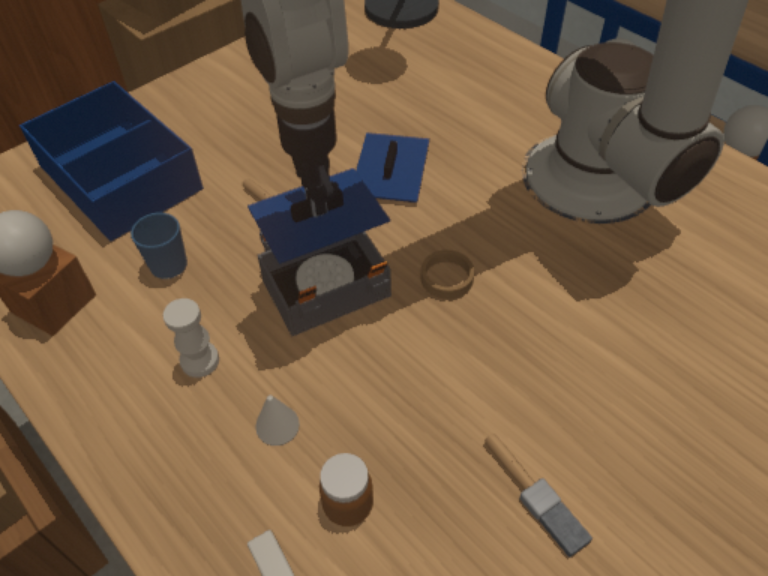

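The lid hangs level above the box. I'll refine its pose using only its free edges, meaning contour pixels where the background is farther away.

```bash
cat > lidfit.py <<'E'
from fit2 import *
def lidfree(p,c,yaw,ztop,dz=.004,r=.12):
    W,m=lidm(p,c,ztop,r=r,dz=dz);d=p["depth"]
    k,l,s,_=cv2.connectedComponentsWithStats(m.astype(np.uint8));m=np.isin(l,[i for i in range(1,k) if s[i,4]>25])
    dn=cv2.erode(np.where(d>0,d,0).astype(np.float32),np.ones((7,7)))
    free=dn>d-.012   # no nearer occluder around
    edge=m&(cv2.erode(m.astype(np.uint8),np.ones((3,3)))==0)&free
    P=W[edge][:,:2];cc,ss=np.cos(yaw),np.sin(yaw)
    a=(P-c)@[cc,ss];b=(P-c)@[-ss,cc];k=(abs(a)>.075)|(abs(b)>.05)
    return ringfit(P[k],np.array([*c,yaw]),.0887,.0637),np.median(W[m][:,2])
if __name__=="__main__":
    c=np.array([.5466,-.1292])
    for n in("scene","top"):
        p=np.load(n+"2.npy",allow_pickle=True).item()
        for y in(-.271,):print(n,lidfree(p,c,y,.185),lidfree(p,c,y,.185,.008))
    for n in("scene","top"):
        p=np.load(n+"0.npy",allow_pickle=True).item();print(n,lidfree(p,np.array([.5856,.1618]),.1,.016))
E
python3 lidfit.py
```

```text
scene ((array([ 0.5477, -0.1299, -0.2742]), np.float64(0.002048881512867586), 218), np.float64(0.18528362732212808)) ((array([ 0.5474, -0.1298, -0.2708]), np.float64(0.0021475631299017472), 211), np.float64(0.1852833592002443))
top ((array([ 0.5473, -0.1334, -0.3201]), np.float64(0.0031451489551255164), 110), np.float64(0.1848235187504972)) ((array([ 0.5453, -0.1297, -0.2811]), np.float64(0.0009113165764057934), 55), np.float64(0.18478913783564235))
scene ((array([0.5848, 0.1601, 0.1133]), np.float64(0.003882701883112946), 451), np.float64(0.016787089820387055))
top ((array([0.5825, 0.159 , 0.1064]), np.float64(0.005916598541620625), 380), np.float64(0.016269214589511517))
```

servo_tool(
  steps=[
    {"claw": -1,"slide": [-0.05,-0.03,2.5],"spin": 0},
    {"claw": -1,"slide": [-0.08,-0.03,5.5],"spin": 0},
    {"claw": -1,"slide": [-0.08,-0.03,8],"spin": 0},
    {"claw": -1,"slide": [-0.08,-0.03,9.0],"spin": 0},
    {"claw": -1,"slide": [-0.08,-0.03,9.5],"spin": 0},
    {"claw": -1,"slide": [-0.08,-0.03,9.7],"spin": 0},
  ],
)

```text
time: 7.05
eef_pos: [0.5463, -0.1308, 0.107]
tcp_rot: [[0.269, 0.963, 0.001], [0.963, -0.269, -0.0], [0.0, 0.001, -1.0]]
wrist_force: [0.7, -0.8, -3.7]
finger_gap: 0.151
```

servo_tool(
  steps=[
    {"claw": -1,"slide": [0,0,0.15],"spin": 0},
    {"claw": -1,"slide": [0,0,0.3],"spin": 0},
    {"claw": -1,"slide": [0,0,0.45],"spin": 0},
  ],
)

```text
time: 7.42
eef_pos: [0.546, -0.131, 0.102]
tcp_rot: [[0.269, 0.963, 0.0], [0.963, -0.269, -0.0], [0.0, 0.0, -1.0]]
wrist_force: [1.0, 0.8, -3.7]
finger_gap: 0.147
```

```bash
python3 st.py
```

```text
t 7.425 pos [ 0.546 -0.131  0.102] ang 1.298 zax [ 0.0004 -0.0001 -1.    ] F [ 1.0122  0.8026 -3.6651] M [-0.001  -0.0074 -0.0037] gap 0.14681567809390642 q [-0.2354  0.1069 -0.0791  1.3845  0.      0.0374]
```

servo_tool(
  steps=[
    {"claw": -1,"slide": [0,0,0.15],"spin": 0},
    {"claw": -1,"slide": [0,0,0.3],"spin": 0},
    {"claw": -1,"slide": [0,0,0.45],"spin": 0},
    {"claw": -1,"slide": [0,0,0.6],"spin": 0},
  ],
)

```text
time: 7.92
eef_pos: [0.5459, -0.1309, 0.0957]
tcp_rot: [[0.269, 0.963, -0.0], [0.963, -0.269, -0.0], [-0.0, -0.0, -1.0]]
wrist_force: [0.6, 0.5, -2.9]
finger_gap: 0.15
```

```bash
python3 st.py
```

```text
t 7.925 pos [ 0.5459 -0.1309  0.0957] ang 1.298 zax [-0. -0. -1.] F [ 0.6116  0.4581 -2.9292] M [ 0.0278 -0.0152 -0.0089] gap 0.15004144754067295 q [-0.2354  0.1088 -0.0892  1.3729 -0.      0.0374]
```

servo_tool(
  steps=[
    {"claw": -1,"slide": [0,0,0.1],"spin": 0},
    {"claw": -1,"slide": [0,0,0.2],"spin": 0},
    {"claw": -1,"slide": [0,0,0.2],"spin": 0},
  ],
)

```text
time: 8.3
eef_pos: [0.5459, -0.1309, 0.095]
tcp_rot: [[0.269, 0.963, 0.001], [0.963, -0.269, -0.0], [0.0, 0.001, -1.0]]
wrist_force: [-5.0, 0.7, 6.5]
finger_gap: 0.148
```

```bash
python3 st.py
```

```text
t 8.3 pos [ 0.5459 -0.1309  0.095 ] ang 1.298 zax [ 0.0008 -0.0002 -1.    ] F [-4.9553  0.6823  6.4786] M [ 0.2286  0.8707 -0.0656] gap 0.1480333031700635 q [-0.2354  0.1081 -0.0912  1.3706  0.      0.0374]
```

servo_tool(
  steps=[
    {"claw": -1,"slide": [0,0,0.1],"spin": 0},
    {"claw": -1,"slide": [0,0,0.15],"spin": 0},
    {"claw": -1,"slide": [0,0,0.15],"spin": 0},
  ],
)

```text
time: 8.68
eef_pos: [0.5459, -0.1309, 0.095]
tcp_rot: [[0.269, 0.963, 0.002], [0.963, -0.269, -0.0], [0.0, 0.002, -1.0]]
wrist_force: [-9.1, 2.4, 16.4]
finger_gap: 0.146
```

```bash
python3 - <<'E'
from st import *;from lidfit import *
s=st();c=s["eef_pos"][:2]
for n in("scene","top"):
    p=bot.get_image(n);np.save(n+"3.npy",p,allow_pickle=True);save(p,n+"3.png")
    W,m=lidm(p,c,.076,dz=.008)
    A=np.c_[W[m][:,:2]-c,np.ones(m.sum())];co=np.linalg.lstsq(A,W[m][:,2],rcond=None)[0]
    print(n,m.sum(),"plane",co,np.median(W[m][:,2]),lidfree(p,c,-.273,.076,.006))
E
```

```text
t 8.675 pos [ 0.5459 -0.1309  0.095 ] ang 1.298 zax [ 0.0018 -0.0005 -1.    ] F [-9.0619  2.3918 16.3526] M [0.4107 1.8465 0.0075] gap 0.14647938115594808 q [-0.2354  0.1071 -0.0923  1.3695 -0.      0.0374]
scene 1843 plane [ 0.0017 -0.0018  0.0771] 0.07705284326262987 ((array([ 0.5475, -0.1308, -0.2344]), np.float64(0.0024200097895623234), 114), np.float64(0.07704862803208279))
top 529 plane [-0.0059 -0.0176  0.0773] 0.07645670908044103 ((array([ 0.5385, -0.1343, -0.3403]), np.float64(0.003122796427526113), 6), np.float64(0.07645670908044103))
```

View pics/scene3.png

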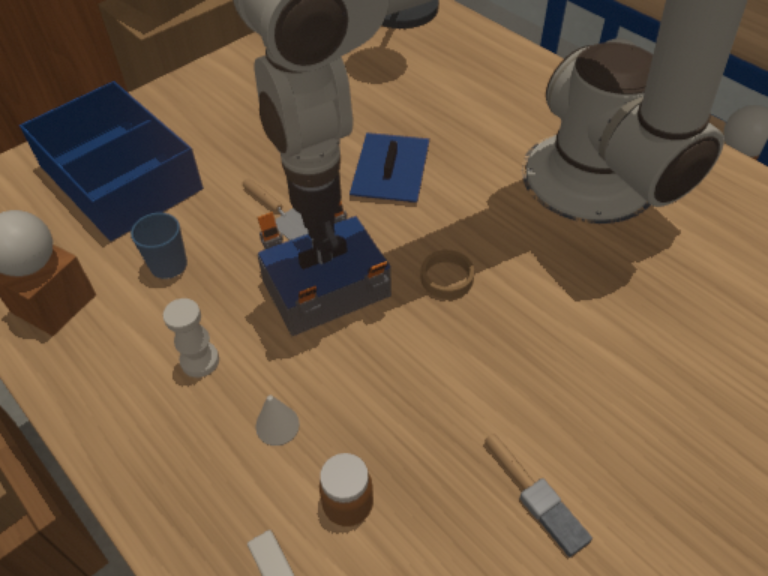

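The lid is home: the plate top reads about 0.077, the lid is level, and force rises with no further travel. I'll relax the push, release and back off.

servo_tool(
  steps=[
    {"claw": -1,"slide": [0,0,-0.2],"spin": 0},
    {"claw": -1,"slide": [0,0,-0.35],"spin": 0},
    {"claw": 0,"slide": [0,0,-0.35],"spin": 0},
    {"claw": 0,"slide": [0,0,-0.35],"spin": 0},
    {"claw": 0,"slide": [0,0,-0.35],"spin": 0},
    {"claw": 0,"slide": [0,0,-1.5],"spin": 0},
    {"claw": 0,"slide": [0,0,-5],"spin": 0},
    {"claw": -1,"slide": [0,0,-10],"spin": 0},
    {"claw": -1,"slide": [0,0,-12],"spin": 0},
    {"claw": -1,"slide": [0,0,-12],"spin": 0},
  ],
)

```text
time: 10.02
eef_pos: [0.5467, -0.1311, 0.2146]
tcp_rot: [[0.269, 0.963, 0.004], [0.963, -0.269, -0.001], [0.0, 0.004, -1.0]]
wrist_force: [-0.7, 0.9, -0.6]
finger_gap: -0.005
```

```bash
python3 - <<'E'
from st import *;from lidfit import *
s=st();c=np.array([.546,-.1302])
v=np.array([.546,-.1302,-.273]);cs,sn=np.cos(v[2]),np.sin(v[2])
for n in("scene","top"):
    p=bot.get_image(n);np.save(n+"4.npy",p,allow_pickle=True);save(p,n+"4.png")
    W,m=lidm(p,c,.076,dz=.006)
    A=np.c_[W[m][:,:2]-c,np.ones(m.sum())];co=np.linalg.lstsq(A,W[m][:,2],rcond=None)[0]
    print(n,m.sum(),"plane",co,np.median(W[m][:,2]),lidfree(p,c,-.273,.076,.006))
    hsv=cv2.cvtColor(p["color"],cv2.COLOR_RGB2HSV).astype(int)
    x,y,z=W[...,0]-v[0],W[...,1]-v[1],W[...,2]; a=x*cs+y*sn;b=-x*sn+y*cs
    for sx,sy in((1,1),(-1,1),(-1,-1),(1,-1)):
        q=(abs(a*sx-58/1000)<.02)&(b*sy>.06)&(b*sy<.11)&(z>.08)&(z<.15)&(hsv[...,0]<16)&(hsv[...,1]>130)
        print(sx,sy,q.sum(),"a",np.percentile(a[q],[5,50,95]),"b",np.percentile(b[q]*sy,[2,50,98]),"z",np.percentile(z[q],[2,50,98]))
E
```

```text
t 10.025 pos [ 0.5467 -0.1311  0.2146] ang 1.298 zax [ 0.0037 -0.0009 -1.    ] F [-0.7163  0.9433 -0.6186] M [-0.0724  0.0886  0.0028] gap -0.004572973324969459 q [-0.2354  0.1029  0.1337  1.5978  0.      0.0374]
scene 2004 plane [ 0.0005 -0.0018  0.0771] 0.0770869482659535 ((array([ 0.5492, -0.1297, -0.2796]), np.float64(0.0028370038544782367), 152), np.float64(0.07708876275127147))
1 1 76 a [0.0475 0.0595 0.0704] b [0.071  0.0806 0.0876] z [0.0894 0.1099 0.1304]
-1 1 70 a [-0.0683 -0.0544 -0.0451] b [0.0725 0.0834 0.0896] z [0.0853 0.1085 0.1257]
-1 -1 135 a [-0.0695 -0.0575 -0.0458] b [0.0719 0.082  0.0894] z [0.0835 0.1086 0.125 ]
1 -1 144 a [0.0465 0.0587 0.0699] b [0.0719 0.0836 0.0918] z [0.0865 0.112  0.1275]
top 719 plane [-0.0038 -0.0105  0.0768] 0.0762325494826742 ((array([ 0.5439, -0.1318, -0.2884]), np.float64(0.0012057343026173233), 48), np.float64(0.0762325494826742))
1 1 54 a [0.0453 0.0559 0.0689] b [0.0727 0.0822 0.0903] z [0.0894 0.1129 0.1302]
-1 1 57 a [-0.0704 -0.0582 -0.0458] b [0.0714 0.0834 0.0923] z [0.0842 0.1085 0.1249]Traceback (most recent call last):
  File "<stdin>", line 13, in <module>
    return _quantile_unchecked(
        a, q, axis, out, overwrite_input, method, keepdims, weights)
    return _ureduce(a,
                    func=_quantile_ureduce_func,
    ...<5 lines>...
                    overwrite_input=overwrite_input,
                    method=method)
    r = func(a, **kwargs)
    result = _quantile(arr,
                       quantiles=q,
    ...<2 lines>...
                       out=out,
                       weights=wgt)
    slices_having_nans = np.isnan(arr[-1, ...])
                                  ~~~^^^^^^^^^
IndexError: index -1 is out of bounds for axis 0 with size 0
```

View pics/scene4.png

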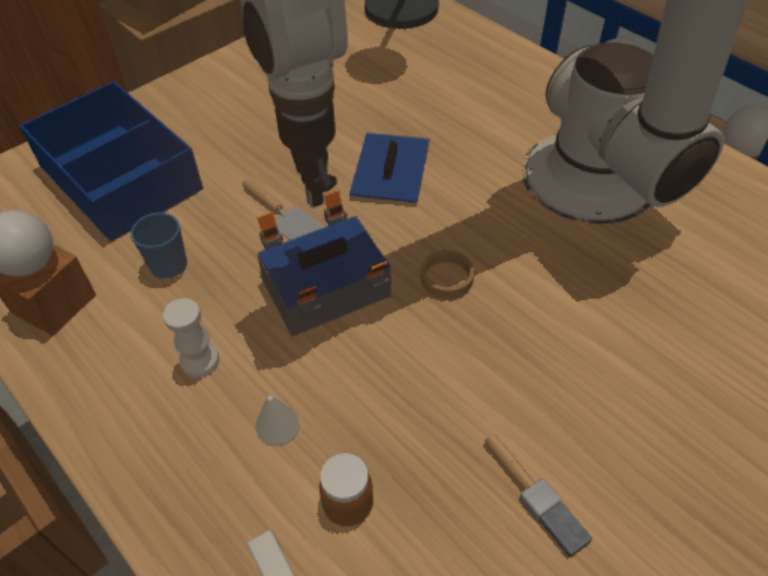

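servo_tool(
  steps=[
    {"claw": -1,"slide": [5,2.5,0],"spin": 0},
    {"claw": -1,"slide": [10,5,0],"spin": 0},
    {"claw": -1,"slide": [11.9,5.8,1],"spin": 0},
    {"claw": -1,"slide": [11.9,5.8,5],"spin": 0},
    {"claw": -1,"slide": [11.9,5.8,8],"spin": 0},
    {"claw": -1,"slide": [11.9,5.8,8.5],"spin": 0},
    {"claw": -1,"slide": [11.9,5.8,8.5],"spin": 0},
  ],
)

```text
time: 11.0
eef_pos: [0.6335, -0.0322, 0.1274]
tcp_rot: [[0.27, 0.963, -0.001], [0.963, -0.27, -0.0], [-0.0, -0.001, -1.0]]
wrist_force: [0.6, 0.0, 0.1]
finger_gap: 0.002
```

```bash
python3 - <<'E'
from st import *
s=st();d=s["eef_pos"]-[.546,-.1302,0];cs,sn=np.cos(-.273),np.sin(-.273)
print("a,b",d[0]*cs+d[1]*sn,-d[0]*sn+d[1]*cs)
p=bot.get_image("scene");im=cv2.cvtColor(p["color"],cv2.COLOR_RGB2BGR)[100:250,130:330]
cv2.imwrite("pics/s5.png",cv2.resize(im,(800,600),interpolation=cv2.INTER_CUBIC))
E
```

```text
t 11.0 pos [ 0.6335 -0.0322  0.1274] ang 1.2977 zax [-0.0006 -0.     -1.    ] F [0.5918 0.0368 0.073 ] M [ 0.0148 -0.0375 -0.0078] gap 0.002181223634757895 q [-0.0507  0.2772  0.1666  1.4608 -0.0001  0.2224]
a,b 0.057852865354117496 0.11798083629283225
```

View pics/s5.png

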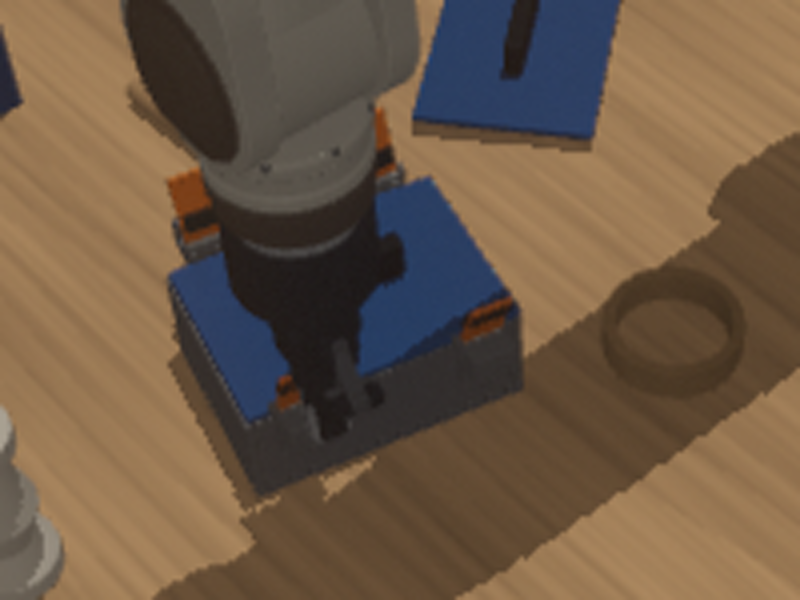

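The fingertips stand just outside the far-left clip. Now I sweep it inward.

servo_tool(
  steps=[
    {"claw": -1,"slide": [-1,0,0],"spin": 0},
    {"claw": -1,"slide": [-2,0,0],"spin": 0},
    {"claw": -1,"slide": [-3,0,0],"spin": 0},
    {"claw": -1,"slide": [-4,0,0],"spin": 0},
  ],
)

```text
time: 11.55
eef_pos: [0.623, -0.0712, 0.1277]
tcp_rot: [[0.27, 0.963, 0.001], [0.963, -0.27, 0.0], [0.0, 0.001, -1.0]]
wrist_force: [1.6, 2.7, -1.2]
finger_gap: 0.0
```

servo_tool(
  steps=[
    {"claw": -1,"slide": [-1,0,0],"spin": 0},
    {"claw": -1,"slide": [-2,0,0],"spin": 0},
    {"claw": -1,"slide": [-3,0,0],"spin": 0},
    {"claw": -1,"slide": [-4,0,0],"spin": 0},
    {"claw": -1,"slide": [-4.4,0,0],"spin": 0},
  ],
)

```text
time: 12.18
eef_pos: [0.6109, -0.1139, 0.1273]
tcp_rot: [[0.27, 0.963, -0.0], [0.963, -0.27, -0.001], [-0.001, -0.0, -1.0]]
wrist_force: [0.0, -0.1, 0.4]
finger_gap: 0.001
```

```bash
python3 - <<'E'
from st import *
s=st();d=s["eef_pos"]-[.546,-.1302,0];cs,sn=np.cos(-.273),np.sin(-.273)
print("a,b",d[0]*cs+d[1]*sn,-d[0]*sn+d[1]*cs)
p=bot.get_image("scene");im=cv2.cvtColor(p["color"],cv2.COLOR_RGB2BGR)[100:250,130:330]
cv2.imwrite("pics/s6.png",cv2.resize(im,(800,600),interpolation=cv2.INTER_CUBIC))
E
```

```text
t 12.175 pos [ 0.6109 -0.1139  0.1273] ang 1.2972 zax [-0.0003 -0.0006 -1.    ] F [ 0.0496 -0.0901  0.3943] M [ 0.0466 -0.0784  0.045 ] gap 0.0009601557580897602 q [-0.184   0.2453  0.1278  1.4535 -0.0007  0.0896]
a,b 0.05805777751926101 0.03321890690538823
```

View pics/s6.png

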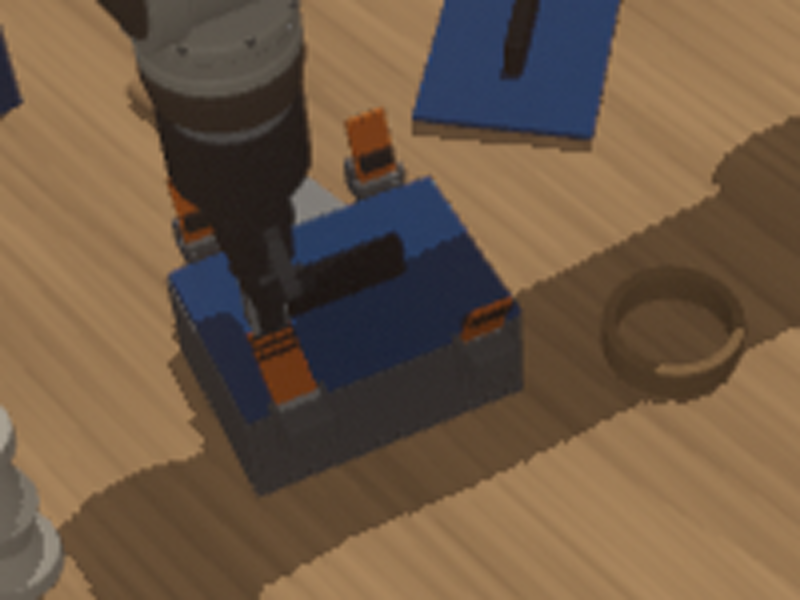

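servo_tool(
  steps=[
    {"claw": -1,"slide": [0.2,0,-0.3],"spin": 0},
    {"claw": -1,"slide": [0.5,0,-0.2],"spin": 0},
    {"claw": -1,"slide": [0.5,0,0.2],"spin": 0},
    {"claw": -1,"slide": [0.5,0,0.5],"spin": 0},
    {"claw": -1,"slide": [0.5,0,0.8],"spin": 0},
  ],
)

```text
time: 12.85
eef_pos: [0.6125, -0.1079, 0.1189]
tcp_rot: [[0.269, 0.963, -0.0], [0.963, -0.269, 0.0], [0.0, -0.0, -1.0]]
wrist_force: [-0.3, 0.2, 1.9]
finger_gap: -0.0
```

servo_tool(
  steps=[
    {"claw": -1,"slide": [0,0,0.2],"spin": 0},
    {"claw": -1,"slide": [0,0,0.4],"spin": 0},
  ],
)

```text
time: 13.1
eef_pos: [0.6126, -0.1081, 0.1154]
tcp_rot: [[0.27, 0.963, 0.0], [0.963, -0.27, -0.0], [-0.0, 0.0, -1.0]]
wrist_force: [-1.1, -1.8, 3.9]
finger_gap: 0.003
```

servo_tool(
  steps=[
    {"claw": -1,"slide": [0,0,0.2],"spin": 0},
    {"claw": -1,"slide": [0,0,0.3],"spin": 0},
  ],
)

```text
time: 13.35
eef_pos: [0.6127, -0.1082, 0.1127]
tcp_rot: [[0.27, 0.963, 0.001], [0.963, -0.27, -0.0], [-0.0, 0.001, -1.0]]
wrist_force: [-0.4, -2.0, 6.0]
finger_gap: -0.001
```

servo_tool(
  steps=[
    {"claw": -1,"slide": [0,0,0.15],"spin": 0},
    {"claw": -1,"slide": [0,0,0.3],"spin": 0},
  ],
)

```text
time: 13.6
eef_pos: [0.6127, -0.1082, 0.1095]
tcp_rot: [[0.27, 0.963, 0.001], [0.963, -0.27, -0.0], [-0.0, 0.001, -1.0]]
wrist_force: [-0.5, -2.4, 4.2]
finger_gap: -0.004
```

servo_tool(
  steps=[
    {"claw": -1,"slide": [0,0,0.15],"spin": 0},
    {"claw": -1,"slide": [0,0,0.25],"spin": 0},
  ],
)

```text
time: 13.85
eef_pos: [0.6126, -0.1081, 0.1067]
tcp_rot: [[0.269, 0.963, 0.0], [0.963, -0.269, -0.0], [-0.0, 0.0, -1.0]]
wrist_force: [0.1, -1.5, 3.2]
finger_gap: 0.001
```

servo_tool(
  steps=[
    {"claw": -1,"slide": [0,0,0.1],"spin": 0},
    {"claw": -1,"slide": [0,0,0.15],"spin": 0},
  ],
)

```text
time: 14.1
eef_pos: [0.6125, -0.1079, 0.105]
tcp_rot: [[0.269, 0.963, -0.0], [0.963, -0.269, 0.0], [0.0, -0.0, -1.0]]
wrist_force: [0.3, -1.1, 2.2]
finger_gap: 0.001
```

servo_tool(
  steps=[
    {"claw": -1,"slide": [0,0,0.1],"spin": 0},
    {"claw": -1,"slide": [0,0,0.15],"spin": 0},
  ],
)

```text
time: 14.35
eef_pos: [0.6124, -0.1079, 0.1035]
tcp_rot: [[0.269, 0.963, -0.0], [0.963, -0.269, 0.0], [0.0, -0.001, -1.0]]
wrist_force: [-0.8, 0.6, 2.2]
finger_gap: 0.001
```

servo_tool(
  steps=[
    {"claw": -1,"slide": [0,0,0.1],"spin": 0},
    {"claw": -1,"slide": [0,0,0.1],"spin": 0},
  ],
)

```text
time: 14.6
eef_pos: [0.6124, -0.1079, 0.1024]
tcp_rot: [[0.269, 0.963, -0.001], [0.963, -0.269, 0.0], [0.0, -0.001, -1.0]]
wrist_force: [-0.7, -0.3, 0.0]
finger_gap: 0.006
```

servo_tool(
  steps=[
    {"claw": -1,"slide": [0,0,0.1],"spin": 0},
    {"claw": -1,"slide": [0,0,0.1],"spin": 0},
  ],
)

```text
time: 14.85
eef_pos: [0.6124, -0.108, 0.1016]
tcp_rot: [[0.269, 0.963, -0.0], [0.963, -0.269, 0.0], [-0.0, -0.0, -1.0]]
wrist_force: [-0.1, -0.1, -0.2]
finger_gap: -0.0
```

```bash
python3 - <<'E'
from st import *
s=st()
p=bot.get_image("scene");im=cv2.cvtColor(p["color"],cv2.COLOR_RGB2BGR)[100:250,130:330]
cv2.imwrite("pics/s7.png",cv2.resize(im,(800,600),interpolation=cv2.INTER_CUBIC))
E
```

```text
t 14.85 pos [ 0.6124 -0.108   0.1016] ang 1.298 zax [-0.0004  0.0001 -1.    ] F [-0.1266 -0.0739 -0.1965] M [-0.0115  0.0392  0.0217] gap -6.32917849901598e-06 q [-0.1745  0.2512  0.0853  1.4053  0.      0.0983]
```

View pics/s7.png

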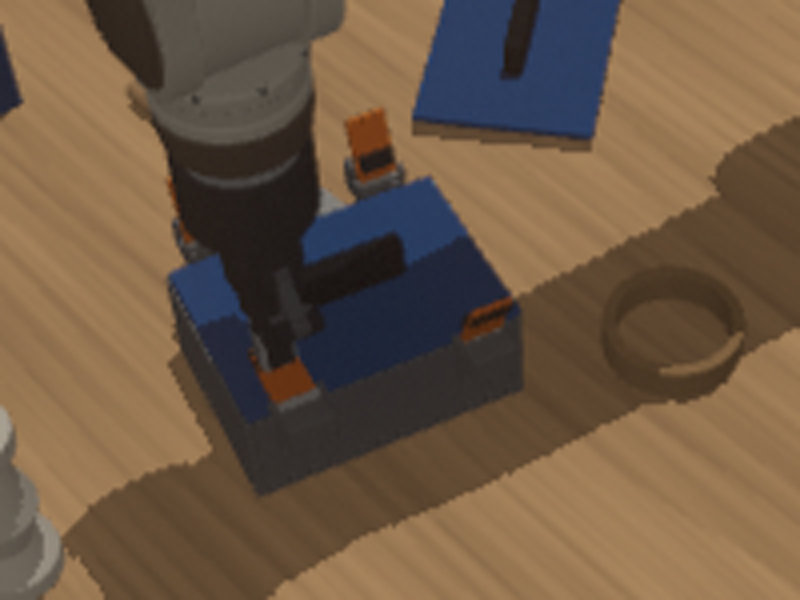

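servo_tool(
  steps=[
    {"claw": -1,"slide": [0,0,0.1],"spin": 0},
    {"claw": -1,"slide": [0,0,0.1],"spin": 0},
  ],
)

```text
time: 15.15
eef_pos: [0.6126, -0.108, 0.1008]
tcp_rot: [[0.269, 0.963, 0.0], [0.963, -0.269, 0.0], [0.0, 0.0, -1.0]]
wrist_force: [0.9, -0.1, 0.7]
finger_gap: 0.001
```

servo_tool(
  steps=[
    {"claw": -1,"slide": [0,0,0.1],"spin": 0},
    {"claw": -1,"slide": [0,0,0.1],"spin": 0},
  ],
)

```text
time: 15.4
eef_pos: [0.6127, -0.108, 0.1007]
tcp_rot: [[0.269, 0.963, 0.001], [0.963, -0.269, -0.0], [0.0, 0.001, -1.0]]
wrist_force: [-1.1, 0.3, 5.3]
finger_gap: 0.0
```

servo_tool(
  steps=[
    {"claw": -1,"slide": [0,0,-3],"spin": 0},
    {"claw": -1,"slide": [0,0,-8.5],"spin": 0},
    {"claw": -1,"slide": [-4,-3,-10],"spin": 0},
    {"claw": -1,"slide": [-9,-6.5,-10],"spin": 0},
    {"claw": -1,"slide": [-14,-10.3,-10],"spin": 0},
    {"claw": -1,"slide": [-15.7,-11.6,-9],"spin": 0},
    {"claw": -1,"slide": [-15.7,-11.6,-5],"spin": 0},
    {"claw": -1,"slide": [-15.7,-11.6,-3],"spin": 0},
    {"claw": -1,"slide": [-15.7,-11.6,-2.5],"spin": 0},
    {"claw": -1,"slide": [-15.7,-11.6,-2.5],"spin": 0},
  ],
)

```text
time: 16.65
eef_pos: [0.4587, -0.228, 0.1252]
tcp_rot: [[0.269, 0.963, 0.0], [0.963, -0.269, -0.0], [-0.0, 0.0, -1.0]]
wrist_force: [0.4, 0.1, 0.2]
finger_gap: -0.004
```

```bash
cat > chk.py <<'E'
from st import *
import sys
s=st();d=s["eef_pos"]-[.546,-.1302,0];cs,sn=np.cos(-.273),np.sin(-.273)
print("a,b",d[0]*cs+d[1]*sn,-d[0]*sn+d[1]*cs)
def clips(p):
    W=cloud(p);hsv=cv2.cvtColor(p["color"],cv2.COLOR_RGB2HSV).astype(int)
    x,y,z=W[...,0]-.546,W[...,1]+.1302,W[...,2]; a=x*cs+y*sn;b=-x*sn+y*cs
    for n,sx,sy in(("P1",1,1),("P2",-1,1),("P3",-1,-1),("P4",1,-1)):
        q=(abs(a*sx-58/1000)<.018)&(b*sy>.02)&(b*sy<.11)&(z>.077)&(z<.15)&(hsv[...,0]<16)&(hsv[...,1]>130)
        if q.sum()>8:
            f=np.polyfit(b[q]*sy,z[q],1) 
            print(n,q.sum(),"b",np.percentile(b[q]*sy,[2,50,98]),"z",np.percentile(z[q],[2,50,98]),"slope",f[0])
for i,n in enumerate(("scene","top")[:int(sys.argv[2]) if len(sys.argv)>2 else 1]):
    p=bot.get_image(n);im=cv2.cvtColor(p["color"],cv2.COLOR_RGB2BGR);clips(p)
    im=im[100:250,130:330] if n=="scene" else im[120:240,220:380]
    cv2.imwrite(f"pics/{n}{sys.argv[1]}.png",cv2.resize(im,(800,600),interpolation=cv2.INTER_CUBIC))
E
python3 chk.py 8
```

```text
t 16.65 pos [ 0.4587 -0.228   0.1252] ang 1.2981 zax [ 0.0002 -0.0001 -1.    ] F [0.4488 0.0648 0.242 ] M [-0.0341 -0.0182 -0.0016] gap -0.003569341807660334 q [-0.4613 -0.0154 -0.161   1.425   0.     -0.1886]
a,b -0.05775557429708972 -0.1176909667589178
P1 145 b [0.028  0.0482 0.0665] z [0.0844 0.0878 0.0908] slope 0.005002916397589813
P2 60 b [0.072  0.0827 0.0893] z [0.0839 0.1071 0.1248] slope 2.4043812697675997
P3 135 b [0.0716 0.0815 0.0898] z [0.0836 0.11   0.1254] slope 2.203167986332341
P4 145 b [0.0723 0.0828 0.0911] z [0.086  0.1118 0.1282] slope 2.054311763138161
```

View pics/scene8.png

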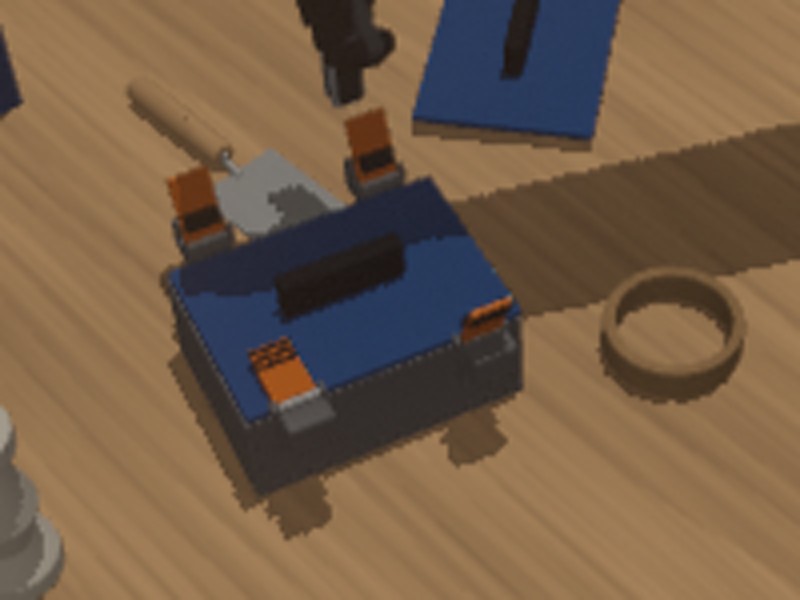

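Clip P1 (far-left) is level and closed, with a slope of 0.005. Next is the diagonal one, P3 (near-right).

servo_tool(
  steps=[
    {"claw": -1,"slide": [1,0,0.1],"spin": 0},
    {"claw": -1,"slide": [2,0,0.1],"spin": 0},
    {"claw": -1,"slide": [3,0,0.1],"spin": 0},
    {"claw": -1,"slide": [4,0,0.1],"spin": 0},
    {"claw": -1,"slide": [5,0,0.1],"spin": 0},
  ],
)

```text
time: 17.32
eef_pos: [0.472, -0.1791, 0.1235]
tcp_rot: [[0.269, 0.963, -0.001], [0.963, -0.269, -0.0], [-0.0, -0.001, -1.0]]
wrist_force: [-0.7, -2.7, -0.7]
finger_gap: -0.004
```

servo_tool(
  steps=[
    {"claw": -1,"slide": [1,0,0],"spin": 0},
    {"claw": -1,"slide": [2,0,0],"spin": 0},
    {"claw": -1,"slide": [2.9,0,0],"spin": 0},
    {"claw": -1,"slide": [2.9,0,0],"spin": 0},
  ],
)

```text
time: 17.82
eef_pos: [0.48, -0.1511, 0.1238]
tcp_rot: [[0.268, 0.963, 0.0], [0.963, -0.268, 0.001], [0.001, -0.0, -1.0]]
wrist_force: [-0.1, -0.2, -0.5]
finger_gap: 0.003
```

servo_tool(
  steps=[
    {"claw": -1,"slide": [0,0,0.3],"spin": 0},
    {"claw": -1,"slide": [0,0,0.6],"spin": 0},
  ],
)

```text
time: 18.08
eef_pos: [0.48, -0.1519, 0.1178]
tcp_rot: [[0.27, 0.963, 0.001], [0.963, -0.27, 0.0], [0.0, 0.0, -1.0]]
wrist_force: [1.8, 1.6, 2.2]
finger_gap: 0.001
```

```bash
python3 chk.py 9
```

```text
t 18.075 pos [ 0.48   -0.1519  0.1178] ang 1.2979 zax [ 0.0006  0.0002 -1.    ] F [1.8308 1.6134 2.2156] M [ 0.3541 -0.1047  0.0017] gap 0.0007566514097075865 q [-0.3068 -0.035  -0.1945  1.4108  0.0004 -0.0338]
a,b -0.05773213571548944 -0.03873184932126124
P1 146 b [0.0281 0.0475 0.0668] z [0.0843 0.0876 0.0913] slope 0.021791422973474455
P2 65 b [0.0717 0.0832 0.0897] z [0.0827 0.1084 0.1263] slope 2.438792018397519
P3 26 b [0.0331 0.0499 0.0696] z [0.0842 0.0962 0.1053] slope -0.5263740449920884
P4 143 b [0.0721 0.0832 0.0907] z [0.086  0.1122 0.1273] slope 2.045366721743701
```

View pics/scene9.png

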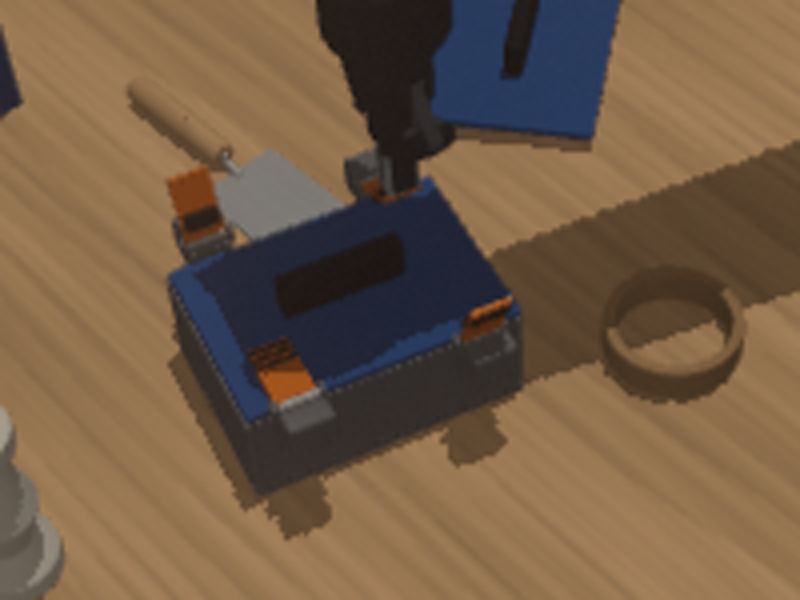

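The finger is on the flap at about 0.48 rad. I'll press down in small steps.

servo_tool(
  steps=[
    {"claw": -1,"slide": [0,0,0.2],"spin": 0},
    {"claw": -1,"slide": [0,0,0.4],"spin": 0},
  ],
)

```text
time: 18.38
eef_pos: [0.4797, -0.1521, 0.1135]
tcp_rot: [[0.27, 0.963, -0.0], [0.963, -0.27, -0.0], [-0.0, -0.0, -1.0]]
wrist_force: [0.9, 0.4, 1.3]
finger_gap: 0.002
```

servo_tool(
  steps=[
    {"claw": -1,"slide": [0,0,0.2],"spin": 0},
    {"claw": -1,"slide": [0,0,0.3],"spin": 0},
  ],
)

```text
time: 18.62
eef_pos: [0.4799, -0.1519, 0.1108]
tcp_rot: [[0.27, 0.963, 0.0], [0.963, -0.27, 0.0], [0.0, 0.0, -1.0]]
wrist_force: [-0.1, 1.0, 3.1]
finger_gap: -0.005
```

servo_tool(
  steps=[
    {"claw": -1,"slide": [0,0,0.15],"spin": 0},
    {"claw": -1,"slide": [0,0,0.3],"spin": 0},
  ],
)

```text
time: 18.88
eef_pos: [0.48, -0.1518, 0.108]
tcp_rot: [[0.269, 0.963, 0.001], [0.963, -0.269, 0.0], [0.0, 0.001, -1.0]]
wrist_force: [0.3, 0.9, 5.1]
finger_gap: 0.003
```

servo_tool(
  steps=[
    {"claw": -1,"slide": [0,0,0.15],"spin": 0},
    {"claw": -1,"slide": [0,0,0.25],"spin": 0},
  ],
)

```text
time: 19.12
eef_pos: [0.48, -0.1518, 0.1054]
tcp_rot: [[0.269, 0.963, 0.001], [0.963, -0.269, 0.0], [0.0, 0.0, -1.0]]
wrist_force: [0.8, 3.0, 5.4]
finger_gap: -0.003
```

servo_tool(
  steps=[
    {"claw": -1,"slide": [0,0,0.1],"spin": 0},
    {"claw": -1,"slide": [0,0,0.2],"spin": 0},
  ],
)

```text
time: 19.38
eef_pos: [0.4799, -0.1519, 0.1032]
tcp_rot: [[0.269, 0.963, 0.0], [0.963, -0.269, -0.0], [0.0, 0.0, -1.0]]
wrist_force: [0.8, 1.5, 4.7]
finger_gap: -0.002
```

servo_tool(
  steps=[
    {"claw": -1,"slide": [0,0,0.1],"spin": 0},
    {"claw": -1,"slide": [0,0,0.2],"spin": 0},
  ],
)

```text
time: 19.62
eef_pos: [0.4798, -0.1519, 0.1011]
tcp_rot: [[0.269, 0.963, -0.0], [0.963, -0.269, -0.0], [-0.0, -0.0, -1.0]]
wrist_force: [0.1, 1.2, 4.1]
finger_gap: -0.0
```

servo_tool(
  steps=[
    {"claw": -1,"slide": [0,0,0.1],"spin": 0},
    {"claw": -1,"slide": [0,0,0.2],"spin": 0},
  ],
)

```text
time: 19.88
eef_pos: [0.4797, -0.1519, 0.099]
tcp_rot: [[0.269, 0.963, -0.0], [0.963, -0.269, -0.0], [-0.0, -0.0, -1.0]]
wrist_force: [0.9, 0.1, 2.1]
finger_gap: 0.002
```

servo_tool(
  steps=[
    {"claw": -1,"slide": [0,0,0.1],"spin": 0},
    {"claw": -1,"slide": [0,0,0.1],"spin": 0},
  ],
)

```text
time: 20.12
eef_pos: [0.4795, -0.1519, 0.0979]
tcp_rot: [[0.27, 0.963, -0.001], [0.963, -0.27, -0.0], [-0.0, -0.001, -1.0]]
wrist_force: [-0.8, 0.0, -0.1]
finger_gap: -0.001
```

servo_tool(
  steps=[
    {"claw": -1,"slide": [0,0,0.1],"spin": 0},
    {"claw": -1,"slide": [0,0,0.1],"spin": 0},
  ],
)

```text
time: 20.38
eef_pos: [0.4797, -0.1519, 0.0971]
tcp_rot: [[0.269, 0.963, -0.0], [0.963, -0.269, 0.0], [-0.0, -0.0, -1.0]]
wrist_force: [0.1, -0.8, 0.4]
finger_gap: 0.001
```

servo_tool(
  steps=[
    {"claw": -1,"slide": [0,0,0.1],"spin": 0},
    {"claw": -1,"slide": [0,0,0.1],"spin": 0},
  ],
)

```text
time: 20.62
eef_pos: [0.4797, -0.1519, 0.0962]
tcp_rot: [[0.269, 0.963, -0.0], [0.963, -0.269, 0.0], [-0.0, -0.0, -1.0]]
wrist_force: [0.4, -1.0, -0.1]
finger_gap: -0.001
```

servo_tool(
  steps=[
    {"claw": -1,"slide": [0,0,0.1],"spin": 0},
    {"claw": -1,"slide": [0,0,0.1],"spin": 0},
  ],
)

```text
time: 20.88
eef_pos: [0.4798, -0.1519, 0.0953]
tcp_rot: [[0.269, 0.963, 0.0], [0.963, -0.269, -0.0], [-0.0, 0.0, -1.0]]
wrist_force: [-0.1, -1.0, 0.8]
finger_gap: 0.003
```

servo_tool(
  steps=[
    {"claw": -1,"slide": [0,0,0.1],"spin": 0},
    {"claw": -1,"slide": [0,0,0.1],"spin": 0},
  ],
)

```text
time: 21.12
eef_pos: [0.4799, -0.1519, 0.095]
tcp_rot: [[0.269, 0.963, 0.001], [0.963, -0.269, -0.0], [-0.0, 0.001, -1.0]]
wrist_force: [-2.8, 1.1, 5.6]
finger_gap: -0.0
```

```bash
python3 chk.py 10
```

```text
t 21.125 pos [ 0.4799 -0.1519  0.095 ] ang 1.298 zax [ 0.0007 -0.0002 -1.    ] F [-2.8178  1.093   5.5844] M [ 0.1246  0.5268 -0.0174] gap -0.00015422791812168596 q [-0.3066 -0.0293 -0.233   1.3664  0.     -0.0338]
a,b -0.0577944063630504 -0.038717801688054575
P1 146 b [0.0292 0.049  0.0671] z [0.0846 0.088  0.0907] slope 0.016230908890100603
P2 64 b [0.0712 0.0821 0.0899] z [0.0824 0.1078 0.1261] slope 2.409488076743143
P3 42 b [0.0272 0.0517 0.0721] z [0.0784 0.0816 0.0846] slope -0.00571742614328312
P4 143 b [0.0719 0.0838 0.0903] z [0.0874 0.112  0.1275] slope 2.0263282586484173
```

P3 is on its stop and reads level. Next is P2 (near-left).

servo_tool(
  steps=[
    {"claw": -1,"slide": [0,0,-3],"spin": 0},
    {"claw": -1,"slide": [0,0,-8.5],"spin": 0},
    {"claw": -1,"slide": [4,0,-10],"spin": 0},
    {"claw": -1,"slide": [9.5,0,-10],"spin": 0},
    {"claw": -1,"slide": [15,0,-10],"spin": 0},
    {"claw": -1,"slide": [15.7,0,-9],"spin": 0},
    {"claw": -1,"slide": [15.7,0,-5],"spin": 0},
    {"claw": -1,"slide": [15.7,0,-3.2],"spin": 0},
    {"claw": -1,"slide": [15.7,0,-3],"spin": 0},
    {"claw": -1,"slide": [15.7,0,-3],"spin": 0},
  ],
)

```text
time: 22.42
eef_pos: [0.5224, -0.0012, 0.1253]
tcp_rot: [[0.27, 0.963, 0.001], [0.963, -0.27, -0.0], [0.0, 0.001, -1.0]]
wrist_force: [0.3, -0.1, -0.4]
finger_gap: 0.003
```

```bash
python3 chk.py 11
```

```text
t 22.425 pos [ 0.5224 -0.0012  0.1253] ang 1.2973 zax [ 0.0011 -0.     -1.    ] F [ 0.2771 -0.0617 -0.4335] M [-0.018  -0.0125  0.0266] gap 0.003266406704497887 q [-0.0022  0.0082 -0.1373  1.4242 -0.      0.2714]
a,b -0.0574846688799245 0.11791392117833153
P1 146 b [0.0288 0.0475 0.0668] z [0.0829 0.088  0.0914] slope 0.0028664802407230142
P2 38 b [0.0722 0.0793 0.0885] z [0.0846 0.1017 0.1242] slope 2.2926239552613885
P3 134 b [0.0278 0.0493 0.0704] z [0.079  0.0822 0.0852] slope -0.01939605212814993
P4 144 b [0.0715 0.0835 0.0912] z [0.0866 0.1117 0.1274] slope 2.0730685663030313
```

View pics/scene11.png

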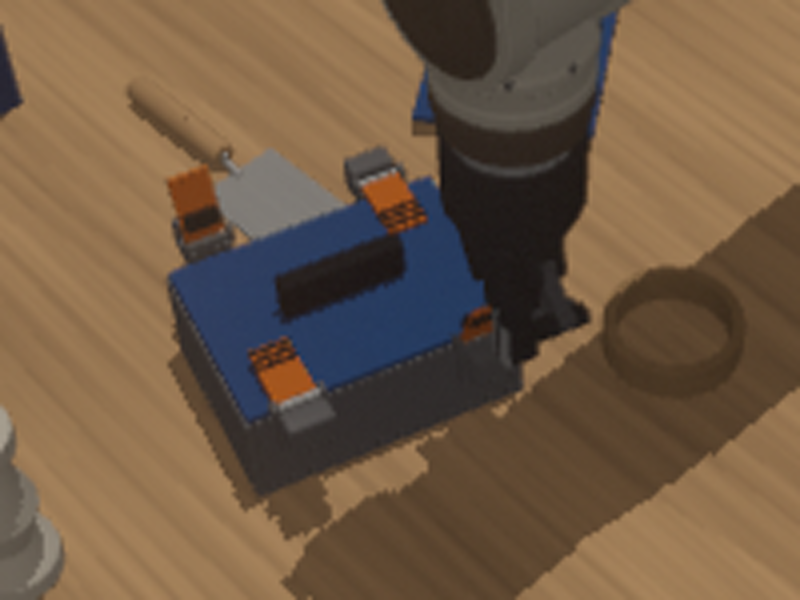

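Diagonal pair shut. Sweep P2.

servo_tool(
  steps=[
    {"claw": -1,"slide": [-1,0,0.05],"spin": 0},
    {"claw": -1,"slide": [-2,0,0.05],"spin": 0},
    {"claw": -1,"slide": [-3,0,0.05],"spin": 0},
    {"claw": -1,"slide": [-4,0,0.05],"spin": 0},
    {"claw": -1,"slide": [-5,0,0.05],"spin": 0},
  ],
)

```text
time: 23.1
eef_pos: [0.5083, -0.0495, 0.1235]
tcp_rot: [[0.269, 0.963, -0.001], [0.963, -0.269, 0.0], [0.0, -0.001, -1.0]]
wrist_force: [1.1, 2.7, -0.8]
finger_gap: -0.001
```

servo_tool(
  steps=[
    {"claw": -1,"slide": [-1,0,0],"spin": 0},
    {"claw": -1,"slide": [-2,0,0],"spin": 0},
    {"claw": -1,"slide": [-2.9,0,0],"spin": 0},
    {"claw": -1,"slide": [-2.9,0,0],"spin": 0},
  ],
)

```text
time: 23.6
eef_pos: [0.5006, -0.0776, 0.1238]
tcp_rot: [[0.271, 0.963, -0.0], [0.963, -0.271, -0.001], [-0.001, -0.0, -1.0]]
wrist_force: [-0.5, 0.6, -0.1]
finger_gap: 0.004
```

servo_tool(
  steps=[
    {"claw": -1,"slide": [0,0,0.3],"spin": 0},
    {"claw": -1,"slide": [0,0,0.6],"spin": 0},
  ],
)

```text
time: 23.85
eef_pos: [0.501, -0.0767, 0.1177]
tcp_rot: [[0.269, 0.963, 0.0], [0.963, -0.269, -0.0], [-0.0, 0.0, -1.0]]
wrist_force: [-0.4, -1.0, 0.7]
finger_gap: -0.004
```

servo_tool(
  steps=[
    {"claw": -1,"slide": [0,0,0.2],"spin": 0},
    {"claw": -1,"slide": [0,0,0.4],"spin": 0},
  ],
)

```text
time: 24.1
eef_pos: [0.5008, -0.0766, 0.1135]
tcp_rot: [[0.269, 0.963, -0.0], [0.963, -0.269, 0.0], [0.0, -0.0, -1.0]]
wrist_force: [-1.2, 0.2, 1.2]
finger_gap: -0.004
```

servo_tool(
  steps=[
    {"claw": -1,"slide": [0,0,0.2],"spin": 0},
    {"claw": -1,"slide": [0,0,0.3],"spin": 0},
  ],
)

```text
time: 24.35
eef_pos: [0.5009, -0.0768, 0.1109]
tcp_rot: [[0.269, 0.963, 0.0], [0.963, -0.269, -0.0], [-0.0, 0.0, -1.0]]
wrist_force: [0.4, -1.6, 3.1]
finger_gap: -0.003
```

servo_tool(
  steps=[
    {"claw": -1,"slide": [0,0,0.15],"spin": 0},
    {"claw": -1,"slide": [0,0,0.3],"spin": 0},
  ],
)

```text
time: 24.6
eef_pos: [0.501, -0.0769, 0.108]
tcp_rot: [[0.269, 0.963, 0.001], [0.963, -0.269, -0.0], [-0.0, 0.001, -1.0]]
wrist_force: [-0.5, -2.7, 6.3]
finger_gap: 0.0
```

servo_tool(
  steps=[
    {"claw": -1,"slide": [0,0,0.15],"spin": 0},
    {"claw": -1,"slide": [0,0,0.25],"spin": 0},
  ],
)

```text
time: 24.85
eef_pos: [0.501, -0.0769, 0.1054]
tcp_rot: [[0.27, 0.963, 0.0], [0.963, -0.27, -0.0], [-0.0, 0.001, -1.0]]
wrist_force: [-0.6, -3.4, 5.9]
finger_gap: 0.0
```

servo_tool(
  steps=[
    {"claw": -1,"slide": [0,0,0.1],"spin": 0},
    {"claw": -1,"slide": [0,0,0.2],"spin": 0},
  ],
)

```text
time: 25.1
eef_pos: [0.5009, -0.0768, 0.1033]
tcp_rot: [[0.269, 0.963, 0.0], [0.963, -0.269, -0.0], [-0.0, 0.0, -1.0]]
wrist_force: [-0.7, -1.6, 4.7]
finger_gap: -0.003
```

servo_tool(
  steps=[
    {"claw": -1,"slide": [0,0,0.1],"spin": 0},
    {"claw": -1,"slide": [0,0,0.2],"spin": 0},
  ],
)

```text
time: 25.35
eef_pos: [0.5008, -0.0767, 0.1011]
tcp_rot: [[0.269, 0.963, -0.0], [0.963, -0.269, 0.0], [0.0, -0.0, -1.0]]
wrist_force: [-0.3, -2.0, 2.5]
finger_gap: -0.0
```

servo_tool(
  steps=[
    {"claw": -1,"slide": [0,0,0.1],"spin": 0},
    {"claw": -1,"slide": [0,0,0.2],"spin": 0},
  ],
)

```text
time: 25.6
eef_pos: [0.5007, -0.0766, 0.099]
tcp_rot: [[0.269, 0.963, -0.0], [0.963, -0.269, 0.0], [0.0, -0.001, -1.0]]
wrist_force: [-1.1, -1.5, 2.3]
finger_gap: 0.0
```

servo_tool(
  steps=[
    {"claw": -1,"slide": [0,0,0.1],"spin": 0},
    {"claw": -1,"slide": [0,0,0.1],"spin": 0},
  ],
)

```text
time: 25.85
eef_pos: [0.5006, -0.0766, 0.0979]
tcp_rot: [[0.269, 0.963, -0.001], [0.963, -0.269, 0.0], [0.0, -0.001, -1.0]]
wrist_force: [0.3, -0.1, 0.7]
finger_gap: -0.004
```

servo_tool(
  steps=[
    {"claw": -1,"slide": [0,0,0.1],"spin": 0},
    {"claw": -1,"slide": [0,0,0.1],"spin": 0},
  ],
)

```text
time: 26.1
eef_pos: [0.5007, -0.0767, 0.0971]
tcp_rot: [[0.269, 0.963, -0.0], [0.963, -0.269, 0.0], [0.0, -0.0, -1.0]]
wrist_force: [-0.7, -0.3, 0.2]
finger_gap: -0.001
```

servo_tool(
  steps=[
    {"claw": -1,"slide": [0,0,0.1],"spin": 0},
    {"claw": -1,"slide": [0,0,0.1],"spin": 0},
  ],
)

```text
time: 26.35
eef_pos: [0.5008, -0.0768, 0.0962]
tcp_rot: [[0.269, 0.963, -0.0], [0.963, -0.269, 0.0], [0.0, -0.0, -1.0]]
wrist_force: [-0.2, -0.9, 0.1]
finger_gap: 0.005
```

servo_tool(
  steps=[
    {"claw": -1,"slide": [0,0,0.1],"spin": 0},
    {"claw": -1,"slide": [0,0,0.1],"spin": 0},
  ],
)

```text
time: 26.6
eef_pos: [0.5009, -0.0768, 0.096]
tcp_rot: [[0.269, 0.963, 0.001], [0.963, -0.269, -0.0], [0.0, 0.001, -1.0]]
wrist_force: [-2.9, 0.1, 6.4]
finger_gap: -0.0
```

servo_tool(
  steps=[
    {"claw": -1,"slide": [0,0,0.1],"spin": 0},
    {"claw": -1,"slide": [0,0,0.1],"spin": 0},
  ],
)

```text
time: 26.85
eef_pos: [0.501, -0.0768, 0.0958]
tcp_rot: [[0.269, 0.963, 0.001], [0.963, -0.269, -0.0], [0.0, 0.001, -1.0]]
wrist_force: [-4.5, 0.6, 11.7]
finger_gap: -0.0
```

```bash
python3 chk.py 12
```

```text
t 26.85 pos [ 0.501  -0.0768  0.0958] ang 1.298 zax [ 0.0013 -0.0002 -1.    ] F [-4.5307  0.567  11.6746] M [0.161  0.9999 0.0192] gap -0.00048804505550465534 q [-0.1521 -0.0219 -0.2243  1.3671  0.      0.1207]
a,b -0.057768966953371095 0.03929232899833311
P1 140 b [0.0286 0.0488 0.0674] z [0.0851 0.0878 0.0912] slope 0.007666330911207329
P2 94 b [0.0329 0.0544 0.0678] z [0.0799 0.0833 0.0871] slope 0.04843609251645041
P3 118 b [0.0274 0.0514 0.0707] z [0.0785 0.0823 0.0861] slope -0.007933024430605626
P4 142 b [0.0718 0.0835 0.0918] z [0.0868 0.1122 0.1273] slope 1.9745474369476204
```

P2 is on its stop. Last is P4 (far-right).

servo_tool(
  steps=[
    {"claw": -1,"slide": [0,0,-3],"spin": 0},
    {"claw": -1,"slide": [0,0,-8.5],"spin": 0},
    {"claw": -1,"slide": [-4,3,-10],"spin": 0},
    {"claw": -1,"slide": [-9,6.5,-10],"spin": 0},
    {"claw": -1,"slide": [-14,10.3,-10],"spin": 0},
    {"claw": -1,"slide": [-15.7,11.6,-9],"spin": 0},
    {"claw": -1,"slide": [-15.7,11.6,-5],"spin": 0},
    {"claw": -1,"slide": [-15.7,11.6,-3.3],"spin": 0},
    {"claw": -1,"slide": [-15.7,11.6,-3.1],"spin": 0},
    {"claw": -1,"slide": [-15.7,11.6,-3.1],"spin": 0},
  ],
)

```text
time: 28.15
eef_pos: [0.5706, -0.2588, 0.1267]
tcp_rot: [[0.269, 0.963, 0.001], [0.963, -0.269, -0.001], [-0.0, 0.002, -1.0]]
wrist_force: [-0.5, -0.2, 0.3]
finger_gap: -0.002
```

```bash
python3 chk.py 13
```

```text
t 28.15 pos [ 0.5706 -0.2588  0.1267] ang 1.2987 zax [ 0.0014 -0.0006 -1.    ] F [-0.4667 -0.2418  0.2999] M [-0.0094 -0.0325 -0.0081] gap -0.002080661928028878 q [-0.4259  0.2563  0.1398  1.4528  0.     -0.1537]
a,b 0.058405153091330535 -0.11723533822542341
P1 148 b [0.0276 0.049  0.0674] z [0.0844 0.088  0.0911] slope 0.006633000947658118
P2 138 b [0.0289 0.0489 0.0664] z [0.0798 0.0835 0.0866] slope -0.008187567291392313
P3 127 b [0.0275 0.0498 0.0709] z [0.0786 0.0824 0.0868] slope -0.025344217051415038
P4 145 b [0.0735 0.0833 0.0901] z [0.0858 0.1121 0.1278] slope 2.0912059757612034
```

View pics/scene13.png

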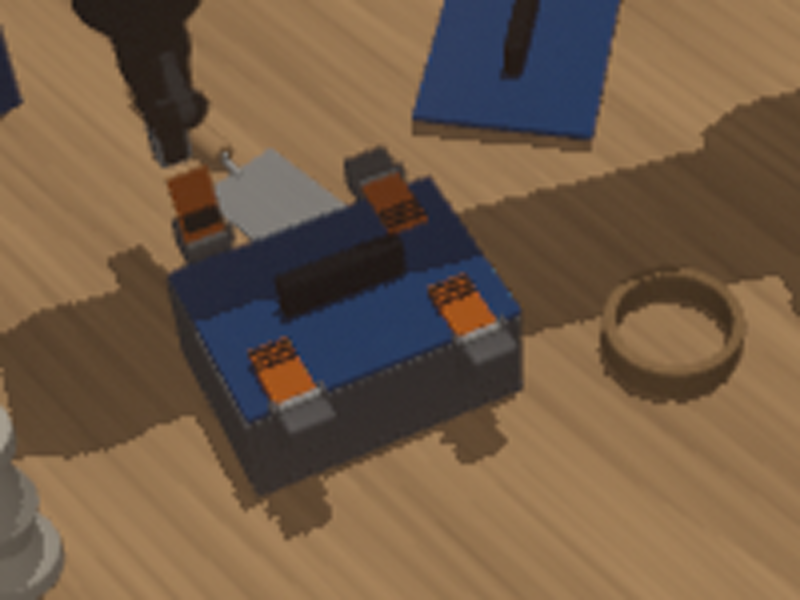

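servo_tool(
  steps=[
    {"claw": -1,"slide": [1,0,0],"spin": 0},
    {"claw": -1,"slide": [2,0,0],"spin": 0},
    {"claw": -1,"slide": [3,0,0],"spin": 0},
    {"claw": -1,"slide": [4,0,0],"spin": 0},
    {"claw": -1,"slide": [5,0,0],"spin": 0},
  ],
)

```text
time: 28.82
eef_pos: [0.5837, -0.2104, 0.1249]
tcp_rot: [[0.269, 0.963, -0.001], [0.963, -0.269, -0.0], [-0.0, -0.001, -1.0]]
wrist_force: [-0.0, -2.6, -0.4]
finger_gap: 0.004
```

servo_tool(
  steps=[
    {"claw": -1,"slide": [1,0,0],"spin": 0},
    {"claw": -1,"slide": [2,0,0],"spin": 0},
    {"claw": -1,"slide": [2.9,0,0],"spin": 0},
    {"claw": -1,"slide": [2.9,0,0],"spin": 0},
  ],
)

```text
time: 29.32
eef_pos: [0.5918, -0.1822, 0.1253]
tcp_rot: [[0.268, 0.963, 0.0], [0.963, -0.268, 0.001], [0.001, -0.0, -1.0]]
wrist_force: [-0.0, 0.3, -0.6]
finger_gap: 0.005
```

servo_tool(
  steps=[
    {"claw": -1,"slide": [0,0,0.3],"spin": 0},
    {"claw": -1,"slide": [0,0,0.6],"spin": 0},
  ],
)

```text
time: 29.58
eef_pos: [0.5916, -0.1832, 0.1193]
tcp_rot: [[0.27, 0.963, 0.001], [0.963, -0.27, 0.0], [0.0, 0.0, -1.0]]
wrist_force: [0.8, 0.5, 1.6]
finger_gap: 0.002
```

servo_tool(
  steps=[
    {"claw": -1,"slide": [0,0,0.2],"spin": 0},
    {"claw": -1,"slide": [0,0,0.4],"spin": 0},
  ],
)

```text
time: 29.82
eef_pos: [0.5914, -0.1834, 0.1151]
tcp_rot: [[0.27, 0.963, -0.0], [0.963, -0.27, -0.0], [-0.0, -0.0, -1.0]]
wrist_force: [0.1, 1.0, 2.4]
finger_gap: 0.005
```

servo_tool(
  steps=[
    {"claw": -1,"slide": [0,0,0.2],"spin": 0},
    {"claw": -1,"slide": [0,0,0.3],"spin": 0},
  ],
)

```text
time: 30.08
eef_pos: [0.5916, -0.1831, 0.1125]
tcp_rot: [[0.269, 0.963, 0.0], [0.963, -0.269, 0.0], [0.0, 0.0, -1.0]]
wrist_force: [0.2, 2.2, 4.5]
finger_gap: -0.003
```

servo_tool(
  steps=[
    {"claw": -1,"slide": [0,0,0.15],"spin": 0},
    {"claw": -1,"slide": [0,0,0.25],"spin": 0},
  ],
)

```text
time: 30.32
eef_pos: [0.5917, -0.1831, 0.11]
tcp_rot: [[0.269, 0.963, 0.001], [0.963, -0.269, 0.0], [0.0, 0.001, -1.0]]
wrist_force: [0.6, 1.3, 4.2]
finger_gap: -0.003
```

servo_tool(
  steps=[
    {"claw": -1,"slide": [0,0,0.1],"spin": 0},
    {"claw": -1,"slide": [0,0,0.2],"spin": 0},
  ],
)

```text
time: 30.58
eef_pos: [0.5917, -0.183, 0.1079]
tcp_rot: [[0.269, 0.963, 0.0], [0.963, -0.269, 0.0], [0.0, 0.0, -1.0]]
wrist_force: [0.6, 1.8, 4.3]
finger_gap: -0.0
```

servo_tool(
  steps=[
    {"claw": -1,"slide": [0,0,0.1],"spin": 0},
    {"claw": -1,"slide": [0,0,0.2],"spin": 0},
  ],
)

```text
time: 30.82
eef_pos: [0.5915, -0.1831, 0.1056]
tcp_rot: [[0.269, 0.963, -0.0], [0.963, -0.269, 0.0], [0.0, -0.0, -1.0]]
wrist_force: [1.1, 2.6, 4.1]
finger_gap: 0.0
```

servo_tool(
  steps=[
    {"claw": -1,"slide": [0,0,0.1],"spin": 0},
    {"claw": -1,"slide": [0,0,0.2],"spin": 0},
  ],
)

```text
time: 31.08
eef_pos: [0.5914, -0.1832, 0.1035]
tcp_rot: [[0.269, 0.963, -0.0], [0.963, -0.269, -0.0], [-0.0, -0.0, -1.0]]
wrist_force: [0.4, 0.0, 0.9]
finger_gap: 0.002
```

servo_tool(
  steps=[
    {"claw": -1,"slide": [0,0,0.1],"spin": 0},
    {"claw": -1,"slide": [0,0,0.2],"spin": 0},
  ],
)

```text
time: 31.32
eef_pos: [0.5913, -0.1832, 0.1014]
tcp_rot: [[0.27, 0.963, -0.001], [0.963, -0.27, -0.0], [-0.0, -0.001, -1.0]]
wrist_force: [0.5, 0.1, -0.4]
finger_gap: 0.001
```

servo_tool(
  steps=[
    {"claw": -1,"slide": [0,0,0.1],"spin": 0},
    {"claw": -1,"slide": [0,0,0.1],"spin": 0},
  ],
)

```text
time: 31.58
eef_pos: [0.5912, -0.1832, 0.1004]
tcp_rot: [[0.27, 0.963, -0.001], [0.963, -0.27, 0.0], [-0.0, -0.001, -1.0]]
wrist_force: [-0.3, -0.5, -0.6]
finger_gap: 0.003
```

servo_tool(
  steps=[
    {"claw": -1,"slide": [0,0,0.1],"spin": 0},
    {"claw": -1,"slide": [0,0,0.1],"spin": 0},
  ],
)

```text
time: 31.82
eef_pos: [0.5914, -0.1831, 0.0996]
tcp_rot: [[0.269, 0.963, -0.0], [0.963, -0.269, 0.0], [-0.0, -0.0, -1.0]]
wrist_force: [-0.0, -0.5, 0.3]
finger_gap: 0.003
```

servo_tool(
  steps=[
    {"claw": -1,"slide": [0,0,0.1],"spin": 0},
    {"claw": -1,"slide": [0,0,0.1],"spin": 0},
  ],
)

```text
time: 32.08
eef_pos: [0.5915, -0.1831, 0.0987]
tcp_rot: [[0.269, 0.963, -0.0], [0.963, -0.269, 0.0], [0.0, -0.0, -1.0]]
wrist_force: [-0.2, 0.3, -1.1]
finger_gap: -0.003
```

servo_tool(
  steps=[
    {"claw": -1,"slide": [0,0,0.1],"spin": 0},
    {"claw": -1,"slide": [0,0,0.1],"spin": 0},
  ],
)

```text
time: 32.33
eef_pos: [0.5916, -0.1832, 0.0983]
tcp_rot: [[0.269, 0.963, 0.001], [0.963, -0.269, -0.0], [-0.0, 0.001, -1.0]]
wrist_force: [-1.8, 1.0, 4.9]
finger_gap: -0.008
```

servo_tool(
  steps=[
    {"claw": -1,"slide": [0,0,0.1],"spin": 0},
    {"claw": -1,"slide": [0,0,0.1],"spin": 0},
  ],
)

```text
time: 32.58
eef_pos: [0.5917, -0.1832, 0.0981]
tcp_rot: [[0.269, 0.963, 0.001], [0.963, -0.269, -0.0], [-0.0, 0.001, -1.0]]
wrist_force: [-3.1, 1.8, 9.5]
finger_gap: 0.001
```

```bash
python3 chk.py 14
```

```text
t 32.575 pos [ 0.5917 -0.1832  0.0981] ang 1.298 zax [ 0.0012 -0.0004 -1.    ] F [-3.1214  1.7684  9.5074] M [0.2008 0.7948 0.0016] gap 0.0013493458942343197 q [-0.3002  0.2443  0.0704  1.3956 -0.     -0.0274]
a,b 0.05825018572452413 -0.03868796002584096
P1 147 b [0.0279 0.0477 0.0662] z [0.0843 0.0879 0.0912] slope 0.010525744869344374
P2 134 b [0.0291 0.0485 0.067 ] z [0.0799 0.0832 0.0863] slope -0.0040780458782820805
P3 128 b [0.0276 0.0505 0.0709] z [0.0785 0.082  0.0853] slope -0.018207495217584038
P4 40 b [0.0272 0.0327 0.0728] z [0.0807 0.0845 0.0872] slope -0.023342231186781363
```

All four are on their stops. I'll retreat and do the final check.

servo_tool(
  steps=[
    {"claw": -1,"slide": [0,0,-3],"spin": 0},
    {"claw": -1,"slide": [0,0,-8],"spin": 0},
    {"claw": -1,"slide": [0,0,-13],"spin": 0},
    {"claw": -1,"slide": [0,0,-15],"spin": 0},
    {"claw": -1,"slide": [0,0,-15],"spin": 0},
    {"claw": -1,"slide": [0,0,-15],"spin": 0},
  ],
)

```text
time: 33.38
eef_pos: [0.5913, -0.1831, 0.2451]
tcp_rot: [[0.269, 0.963, -0.002], [0.963, -0.269, 0.001], [0.0, -0.002, -1.0]]
wrist_force: [-0.1, -0.4, 0.2]
finger_gap: -0.001
```

```bash
python3 chk.py 15 2; python3 - <<'E'
from lidfit import *
p=bot.get_image("scene");W,m=lidm(p,(.546,-.1302),.076,dz=.005);c=np.array([.546,-.1302])
A=np.c_[W[m][:,:2]-c,np.ones(m.sum())];print(m.sum(),np.linalg.lstsq(A,W[m][:,2],rcond=None)[0],lidfree(p,c,-.273,.076))
E
```

```text
t 33.375 pos [ 0.5913 -0.1831  0.2451] ang 1.298 zax [-0.0019  0.0005 -1.    ] F [-0.1201 -0.4024  0.2169] M [-0.0544 -0.0351 -0.0264] gap -0.0006535652200401708 q [-0.3002  0.261   0.3744  1.6861 -0.     -0.0274]
a,b 0.057895090346537496 -0.03870084581424761
P1 142 b [0.0294 0.0479 0.067 ] z [0.0838 0.0882 0.0911] slope 0.005283412064168576
P2 134 b [0.0267 0.0482 0.0667] z [0.0797 0.083  0.0866] slope 0.004952263474132514
P3 131 b [0.0281 0.0507 0.0701] z [0.0782 0.0823 0.0855] slope -0.007096374785927858
P4 142 b [0.0278 0.0505 0.0702] z [0.082  0.0853 0.0888] slope -0.014974907278056037
P1 124 b [0.0275 0.0488 0.0695] z [0.0826 0.0873 0.0911] slope 0.013392277713757682
P2 123 b [0.0276 0.0492 0.0696] z [0.0775 0.0826 0.0868] slope -0.034633837187174644
P4 37 b [0.0255 0.0322 0.0394] z [0.0808 0.0849 0.0919] slope 0.028659824693994227
1143 [-0.0008 -0.002   0.077 ] ((array([ 0.554 , -0.1323, -0.2345]), np.float64(0.00316229924235684), 114), np.float64(0.07691552831285309))
```

View pics/scene15.png

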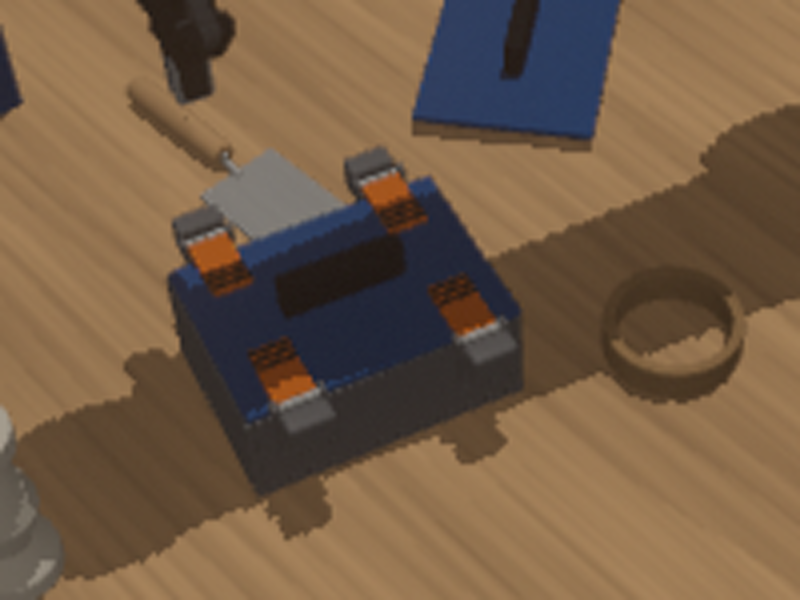

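```bash
python3 -c "
from cell import bot
print(bot.job_done())"
```

```text
the job is handed in; nothing more can be done
None
```

I put the leftmost blue lid on the box, snapped all four clips shut, and handed the job in at about 33.5 s of the 72 s allowed. The order was far-left, near-right, near-left, then far-right, so each pair was diagonal.

- **Lid:** It reads home. The plate top is at about 0.077 m, level to about 0.002 rad, and the reading did not change after release. The highest vertical force I read while seating it was about 16 N.
- **Clips:** Each one resisted up to about 6 N, went slack at the snap, then met its hard stop. The highest vertical wrist force I read on a clip was about 12 N. In the scene camera the closed flaps all lie level, with slopes under 0.02.
- **Surroundings:** In the last scene picture (a crop round the box) the spatula, tape, baluster and second lid look where they were. I did not measure how far any bystander moved. The gripper is clear of everything.

**Checks that disagreed:**
- The final sideways lid fit gave about 8 mm and 0.04 rad of offset. The arm's shadow had hidden most of the lid's edges by then. Because the ridge is fully down in the mouth, the lid can only be off by about 2 mm, so I trusted the seating over that fit.
- The top camera's slopes for two clips were noisier, about 0.03, with one of them partly hidden. It did not see the near-right clip at all.

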